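# Clamp a vial in a hand-cranked cam fixture

## Task

Stand the loose vial upright in the V-shaped nest of the cam clamp and let go of it. Then crank the camshaft gently clockwise (seen from above), feeling for the moment the follower climbs over the cam's corner and settles on the flat dwell, and let go of the crank there so that the jaw stays shut on the vial. Keep the force low, so that the clamp does not shift more than about 3 mm on its soft rubber feet, do not tip the vial over, and leave the wash bottle and the timer where they are.

Things in the scene. Friction and masses are not known exactly. Their poses are not given: they have to be found in the camera images.
- loose_vial: White-capped clear crimp vial, 23 mm diameter, 76 mm tall, 26 g, standing by itself on the bench to the robot's right (other vials stand in the blue rack behind and stay there). Origin at the centre of its underside, z up.
- cam_clamp: Cam clamp, aluminium plate 110 x 270 mm, top at 10 mm, on soft rubber feet stuck to the bench that give 1 mm per 7 N sideways. Origin on the bench, local x across (away from the robot at yaw 0), y along the plate. Cam housing (clear cover to 50 mm, boss to 56 mm) and crank at local y = +65 mm, steel V nest at y = -70 mm. Jaw, V and rods end 45 mm above the bench; the vial stands out 41 mm.
- nest (a point): Where the centre of the vial's underside lies when it is pushed home in the V: on top of the plate, 10 mm above the bench, at local (0, -70) mm. With the clamp open the gap between jaw and V is 10 mm wider than the vial towards local +y, so set the vial down about 4 to 5 mm on the +y side of this point; the jaw pushes it home.
- shaft (a point): Point on the vertical camshaft axis, 98 mm above the bench; local (0, +65) mm. Feel at the knob: the follower spring resists with 4 to 9 N over the last 1.5 rad before the flat; 0.35 rad before the flat the cam's corner passes and the force turns round, drawing the knob on (2 to 4 N) to the flat. 0.35 rad past the flat comes the far corner, and the clamp drops open.
- knob_grip (a point): Point on the axis of the crank's upright black knob, 98 mm above the bench: the knob is 20 mm in diameter, reaches from 69 to 119 mm above the bench, spins freely on its pin, and circles the shaft at a radius of 55 mm. The crank arm below it is at 60 to 69 mm.
- crank (a joint): Crank angle, rad, grows clockwise seen from above; 0 when the knob lies on the local -x side of the shaft, pi/2 when on the local +y side. Stops at -0.6 and 5.0; starts low, clamp open. The cam is clamped on its shaft at an arbitrary angle that is not measured: the crank angle that brings its flat to the follower lies anywhere from 1.75 to 3.75.
- carriage (a joint): Travel of the follower carriage towards the nest, m: 0 with the clamp open, about 0.0135 resting on the flat, about 1 mm more as either corner of the cam passes. It also passes 0.0135 on the climb, but does not stay there. Let go less than 0.25 rad from the flat, the crank snaps to it and stays; let go before the corner, it springs back open.
- jaw: Rubber-faced jaw, 32 mm wide, sprung on the carriage; it closes along local -y and holds the vial with about 7 N when the follower rests on the flat. Origin on the middle of its face.
- wash_bottle: White bottle with red cap, 52 mm diameter, 120 mm tall; bystander on the right. Origin at the centre of its underside.
- lab_timer: White timer with coloured buttons, 66 x 66 x 19 mm; bystander near the front edge on the right. Origin at the centre of its underside.

How it is judged:
By the outcome, as a careful person would: the job done as asked, in the order asked, and still so for the second after the job is handed in, with the robot touching nothing.
It also fails if it takes over 67 s, if anything falls off the work surface, if the arm or the gripper's body presses on something with over 40 N, if the wrist force passes 120 N, or if a joint passes its speed limit or range.

## Robot

A 7-joint arm with a two-finger parallel gripper is mounted at the origin on a cart in front of the work surface, level with it; the furniture and walls round the work are solid. World frame = base frame: x ahead of the robot, y to its left, z up, the work surface at z = 0. Lengths are in m, angles in rad, forces in N, time in s.
With the tool pointing down it reaches from about 0.4 to 0.85 m from the base axis. Payload 10.4 kg.
Tool frame: the origin (TCP) lies midway between the tips of the shut fingers; the grasp point (between the pads) lies robot.grip_point_offset behind it (robot.grip_point_offset is the distance from the TCP to the grasp point, in m); x points along the fingers, y is the direction in which the jaws open and shut, and the axes are right-handed (so a half turn about x gives the same grasp; the last joint's range is limited). The gripper opens to 87 mm and grips with 3 to 60 N. Pads are 19 mm wide; open, the fingers measure 117 mm over their backs; the gripper's body (75 mm by 190 mm) begins 51 mm behind the grasp point.
Start: joints at [1.14, 0.332, -0.065, 1.46, 0.022, 1.35, -0.088], TCP at [0.248, -0.574, 0.223] pointing down, gripper open.
Joint ranges: [-2.6, 2.6], [-0.5, 2.12], [-1.47, 1.34], [0.16, 2.42], [-1.27, 4.41], [0.06, 2.06], [-2.6, 2.6]. Speed limits (rad/s): [2.22, 2.22, 2.79, 2.79, 3.14, 3.14, 3.14].

## Interface

Orientations are given as [roll, pitch, yaw] about the fixed x, y, z axes, in that order (R = Rz(yaw) Ry(pitch) Rx(roll)).
In Python, from workcell import sensors, imaging, robot gives the robot as it stands.
- The arm moves only by the tool arm_command, never from a script. Its argument "targets" is a list of rows, each an object with "rotation": the turn, a rotation vector about the tool's x, y, z each as a share of 0.15 rad, from -1 to 1, a list of three; "translation": the shift along the tool's x, y, z each as a share of 4 cm, from -1 to 1, a list of three; "claw": the opening in per cent of the stroke, from 0 (shut) to 100 (fully open). A call has 1 to 8 rows; each row shifts and turns the pose as measured when the row begins, along the tool's axes as they then stand; what a row does not reach is not made up. A row lasts 1/10 s, in which the tool goes at most 50 mm and 8.59 degrees, less where a joint would pass 70% of its speed; a pose out of reach is approached as far as the arm can. A call with a number of a shift or a turn outside -1 to 1 is refused whole. A call with a gripper value outside its range is refused whole. The fingers move at their own pace and stop on an object; "force" is the grip in N (left out, the last holds). Time passes only in rows, so rows that do not move let the fingers close. It gives the time, the measured TCP pose, the force and the opening at its end, in the units of the state.
- sensors.get_state(): the state, without advancing time (a new reading comes with each control period).
- imaging.read_camera(name): name is "scene" or "top" or "wrist"; returns the picture (384x512x3 uint8, red, green, blue); there is no depth.
- imaging.get_calibration(name): a dict with "intrinsics" (3x3 intrinsics, pixels), "D" ([k1, k2, p1, p2, k3] as OpenCV has them; the pictures are not rectified), "R" (3x3) and "t" (3): a world point X has camera coordinates R X + t. Camera axes: x right, y down, z forward; pixel columns grow to the right and rows downward; lengths in m; the calibration is good to about 2 mm. A picture is of the moment at which its call begins: read the wrist's pose just before it. get_calibration takes no time and is no camera call; for the wrist camera it gives the pose at the moment of the call.
- robot.finish_job(): hands the job in, once; it reports no verdict.
Trained networks look in the newest picture that a camera, given by its name, has taken for a name from the list of things; names that differ only in an ending like _2 or _b are one class to them, and where a whole thing is asked for, a point or a joint stands for the part that bears it (a point fixed in the world has none). Each returns a list of dicts, best first, with "p" (0 to 1); they miss things now and then, are a little off and sometimes report something else, mostly with a low value. They report only what shows in the picture. A call takes as long as a camera call.
- imaging.recognise(camera, thing): "box" ([left, top, right, bottom] in pixels, round what is visible of it).
- imaging.spot_point(camera, thing): "pixel" ([row, column] in pixels: a listed point, or the origin of a listed thing).
The state is a dict: "time_s": time; "joint_positions": joint angles; "qvel": joint speeds; "joint_efforts": joint torques, N m; "eef_pos": TCP position; "tcp_rot": TCP orientation; "force": force on the tool from outside, world axes, zero at the start; "moment": the same for the moment, N m; "gripper_width": finger opening in m.
Only numpy, scipy, OpenCV 4.12 (cv2) and the standard library are available. Lean on these libraries where they do the work, as an engineer would, in place of code of your own. Each camera call takes 0.05 s, during which the arm holds its last target.

## Working session

There is one attempt and no reset: what is moved stays moved. The work goes in short steps, Python scripts to look and compute and a tool call to move; the robot and the scene stay as the last step left them, time stands still between calls to the robot, and variables do not carry over. Pictures are saved under pics/ and viewed, and the job is handed in when it is done.

Besides the shell and the picture viewer there is one more tool, called after "Emit:" by a JSON object that holds its "fn" and its "kwargs". arm_command: Moves the arm, as the interface text tells. Its arguments: {"type":"object","properties":{"targets":{"type":"array"},"force":{"type":"number"}},"required":["targets"]}

```bash
ls; mkdir -p pics
python3 - <<'E'
from workcell import sensors, imaging, robot
import cv2
print(sensors.get_state(), robot.grip_point_offset)
for c in ("scene","top"):
    im=imaging.read_camera(c); cv2.imwrite(f"pics/{c}0.png",im[:,:,::-1])
    for th in ("loose_vial","nest","shaft","knob_grip","wash_bottle","lab_timer","cam_clamp","jaw"):
        r=imaging.spot_point(c,th); print(c,th,r[:2])
    k=imaging.get_calibration(c); print(k)
E
```

```text
pics
{'time_s': 0.0, 'joint_positions': array([ 1.14039262,  0.33288198, -0.06468357,  1.46093057,  0.02163301,
        1.34992188, -0.08848935]), 'qvel': array([-7.49615878e-04, -1.37548988e-03,  6.69826053e-04,  7.18309212e-04,
       -1.23328685e-03,  6.15668348e-04, -5.28206625e-05]), 'joint_efforts': array([ 5.26496240e-05, -6.23240876e+01,  2.52098119e-02, -3.89899743e+01,
       -6.11193851e-02,  3.97555938e-02,  1.54220197e-04]), 'eef_pos': array([ 0.24769119, -0.57339904,  0.22175274]), 'tcp_rot': array([-1.49811786,  1.5693508 ,  2.05130163]), 'force': array([ 0.20634874, -0.0465397 ,  1.18611441]), 'moment': array([-0.02431131,  0.01852566, -0.02500478]), 'gripper_width': 0.08674608165848159} 0.0187
scene loose_vial [{'pixel': [220.0, 326.1], 'p': 0.67}]
scene nest [{'pixel': [237.4, 226.6], 'p': 0.91}]
scene shaft []
scene knob_grip [{'pixel': [232.7, 211.5], 'p': 0.55}]
scene wash_bottle [{'pixel': [182.1, 291.0], 'p': 0.68}]
scene lab_timer [{'pixel': [258.6, 290.7], 'p': 0.87}]
scene cam_clamp [{'pixel': [254.4, 209.9], 'p': 0.62}]
scene jaw [{'pixel': [236.8, 219.7], 
[... 659 characters left out ...]
 [{'pixel': [217.0, 176.4], 'p': 0.45}]
top wash_bottle [{'pixel': [152.4, 351.2], 'p': 0.82}]
top lab_timer [{'pixel': [252.9, 235.7], 'p': 0.71}]
top cam_clamp [{'pixel': [197.4, 200.1], 'p': 0.82}]
top jaw [{'pixel': [193.9, 211.0], 'p': 0.45}]
{'intrinsics': array([[370.65827488,   0.        , 252.76852436],
       [  0.        , 370.65827488, 190.23946794],
       [  0.        ,   0.        ,   1.        ]]), 'D': array([-0.11243361,  0.        ,  0.        ,  0.        ,  0.        ]), 'R': array([[ 0.00962795, -0.99928348,  0.03660364],
       [-0.98042692, -0.0166323 , -0.19617955],
       [ 0.19664779, -0.03399839, -0.97988456]]), 't': array([-0.16242764,  0.54403992,  0.97246382])}
```

```bash
cat > h.py <<'E'
import numpy as np, cv2
from workcell import sensors, imaging, robot
from scipy.spatial.transform import Rotation as Ro
def ray(c,px,k=None):
    k=k or imaging.get_calibration(c)
    u=cv2.undistortPoints(np.array([[[px[1],px[0]]]],float),k["intrinsics"],k["D"])[0,0]
    d=k["R"].T@np.array([u[0],u[1],1.]); return -k["R"].T@k["t"],d
def atz(c,px,z,k=None):
    o,d=ray(c,px,k); return o+d*(z-o[2])/d[2]
def tri(l):
    A=0;b=0
    for c,px in l:
        o,d=ray(c,px); d=d/np.linalg.norm(d); P=np.eye(3)-np.outer(d,d); A=A+P; b=b+P@o
    x=np.linalg.solve(A,b); return x
def proj(c,X,k=None):
    k=k or imaging.get_calibration(c)
    r,_=cv2.Rodrigues(k["R"]); p=cv2.projectPoints(np.array([X],float),r,k["t"],k["intrinsics"],k["D"])[0][0,0]; return p[::-1]
E
python3 - <<'E'
from h import *
S=dict(loose_vial=[(220,326.1),(225.3,311.4),0],nest=[(237.4,226.6),(188.4,220.4),.01],knob_grip=[(232.7,211.5),(217,176.4),.098],wash_bottle=[(182.1,291),(152.4,351.2),0],lab_timer=[(258.6,290.7),(252.9,235.7),0],cam_clamp=[(254.4,209.9),(197.4,200.1),0],jaw=[(236.8,219.7),(193.9,211),.03])
for n,(a,b,z) in S.items(): print(n,tri([("scene",a),("top",b)]).round(3),atz("scene",a,z).round(3),atz("top",b,z).round(3))
print(atz("top",(200.3,168.5),.098))
for c in("scene","top"):
    im=cv2.imread(f"pics/{c}0.png"); im=im[130:290,130:390]; cv2.imwrite(f"pics/{c}0z.png",cv2.resize(im,None,fx=3,fy=3,interpolation=cv2.INTER_CUBIC))
E
```

```text
loose_vial [ 0.459 -0.331 -0.017] [ 0.442 -0.305  0.   ] [ 0.457 -0.329  0.   ]
nest [ 0.559 -0.065  0.003] [ 0.546 -0.058  0.01 ] [ 0.559 -0.063  0.01 ]
knob_grip [0.464 0.047 0.099] [0.467 0.046 0.098] [0.463 0.046 0.098]
wash_bottle [ 0.69  -0.46  -0.017] [ 0.667 -0.427  0.   ] [ 0.681 -0.457  0.   ]
lab_timer [ 0.38  -0.106  0.004] [ 0.389 -0.107  0.   ] [ 0.375 -0.11   0.   ]
cam_clamp [ 0.537 -0.001 -0.007] [0.53  0.006 0.   ] [ 0.534 -0.004  0.   ]
jaw [ 0.542 -0.036  0.023] [ 0.533 -0.027  0.03 ] [ 0.539 -0.038  0.03 ]
[0.50700375 0.06880984 0.098     ]
```

View pics/scene0.png

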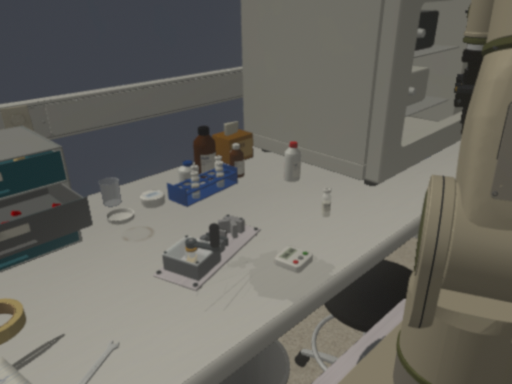

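View pics/top0.png

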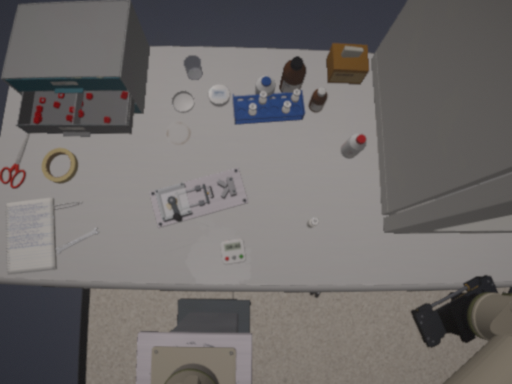

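```bash
ls pics
```

```text
scene0.png
scene0z.png
top0.png
top0z.png
```

View pics/scene0z.png

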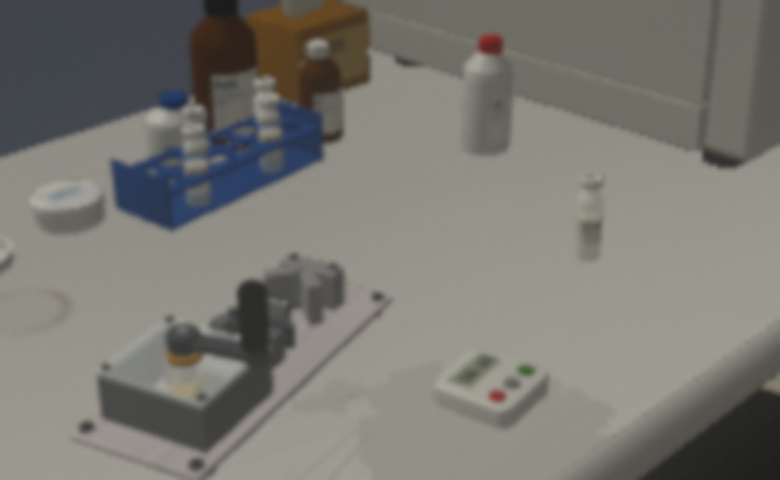

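View pics/top0z.png

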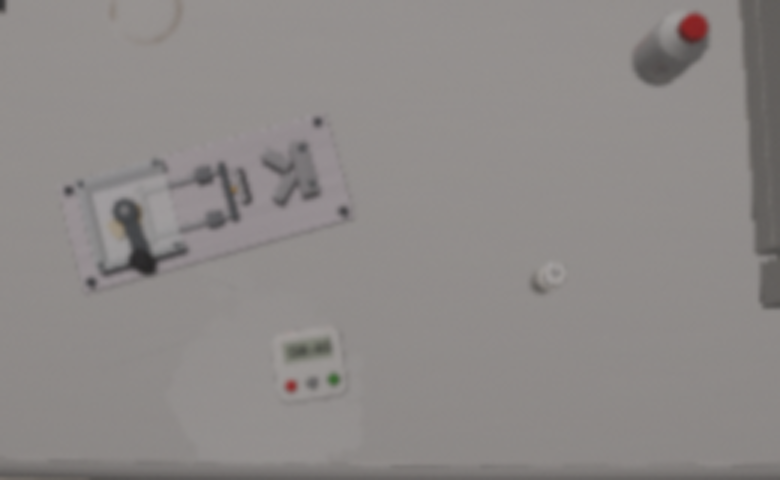

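Run:
```python
from h import *
f=lambda x,y:(130+y/3,130+x/3)
T={}
for n,p in dict(a=(69,190),b=(318,122),c=(345,212),d=(91,283)).items():
    T[n]=atz("top",f(*p),.011); print(n,T[n].round(4))
c=sum(T.values())/4; e=((T['a']+T['d'])-(T['b']+T['c']))/2; print("centre",c,"len",np.linalg.norm(e),"wid",np.linalg.norm(T['a']-T['d']),"yaw",np.arctan2(-e[0],e[1]))
for n,p in dict(a=(86,427),b=None,c=(378,297),d=(196,464)).items():
    if p: print("scene",n,atz("scene",f(*p),.011).round(4))
print("shaft",atz("top",f(127,210),.07),"knobtop",atz("top",f(148,268),.119))
print("vial cap top",atz("top",f(555,271),.076), "scene cap",atz("scene",f(591,178),.076),"scene base",atz("scene",f(589,258),.0))
print(tri([("scene",f(591,178)),("top",f(555,271))]))
k=imaging.get_calibration("wrist");print(k['intrinsics'],k['D'],-k['R'].T@k['t'],k['R'],k['t'])
s=sensors.get_state();print(Ro.from_euler('xyz',s['tcp_rot']).as_matrix().round(3))
```

```text
a [0.5413 0.132  0.011 ]
b [ 0.613 -0.107  0.011]
c [ 0.5243 -0.1347  0.011 ]
d [0.4519 0.1056 0.011 ]
centre [ 0.53263615 -0.00102879  0.011     ] len 0.2502468737111451 wid 0.09324683701341152 yaw 0.29207947176965865
scene a [0.5398 0.1328 0.011 ]
scene c [ 0.5236 -0.1332  0.011 ]
scene d [0.4524 0.1057 0.011 ]
shaft [0.51273731 0.06386031 0.07      ] knobtop [0.45453317 0.03433967 0.119     ]
vial cap top [ 0.46206152 -0.32396617  0.076     ] scene cap [ 0.45693917 -0.32140552  0.076     ] scene base [ 0.45446722 -0.32273417  0.        ]
[ 0.4613089  -0.32528168  0.07340739]
[[308.57875725   0.         254.88741084]
 [  0.         308.57875725 186.77854247]
 [  0.           0.           1.        ]] [-0.05716966  0.          0.          0.          0.        ] [ 0.31381709 -0.54396919  0.38404164] [[ 3.96520287e-01 -9.18025470e-01 -9.47666956e-04]
 [-8.85576481e-01 -3.82776306e-01  2.63128480e-01]
 [-2.41921391e-01 -1.03496549e-01 -9.64760336e-01]] [-0.62344847 -0.03136178  0.39012828]
[[ 0.     0.397 -0.918]
 [-0.    -0.918 -0.397]
 [-1.     0.    -0.   ]]
```

Emit:
{"fn": "arm_command", "kwargs": {"targets": [{"rotation": [-1,0,0],"translation": [0,0,0],"claw": 100},{"rotation": [-1,0,0],"translation": [0,0,0],"claw": 100},{"rotation": [-1,0,0],"translation": [0,0,0],"claw": 100},{"rotation": [-1,0,0],"translation": [0,0,0],"claw": 100},{"rotation": [-1,0,0],"translation": [0,0,0],"claw": 100},{"rotation": [-1,0,0],"translation": [0,0,0],"claw": 100},{"rotation": [-1,0,0],"translation": [0,0,0],"claw": 100},{"rotation": [-1,0,0],"translation": [0,0,0],"claw": 100}], "force": 10}}

```text
time_s: 1.7
eef_pos: [0.248, -0.5737, 0.2227]
tcp_rot: [-0.28, 1.57, -1.808]
force: [-0.1, 0.4, -0.0]
gripper_width: 0.0871
```

```bash
cat >> h.py <<'E'
C=np.array([.5325,-.001]); YAW=.2915
LX=np.array([np.cos(YAW),np.sin(YAW)]); LY=np.array([-np.sin(YAW),np.cos(YAW)])
def loc(p): d=np.array(p[:2])-C; return np.array([d@LX,d@LY])
def wor(x,y): return C+x*LX+y*LY
def show(tgt=None,yaw=YAW):
    s=sensors.get_state(); R=Ro.from_euler('xyz',s['tcp_rot']).as_matrix()
    print("t",s['time_s'].__round__(2),"pos",s['eef_pos'].round(4),"loc",(loc(s['eef_pos'])*1e3).round(1),"F",s['force'].round(1),"w",round(s['gripper_width'],4),"q",s['joint_positions'].round(2))
    print("R",R.round(3).tolist())
    # desired
    D=np.array([[0,0,-1],[np.cos(yaw),np.sin(yaw),0],[np.sin(yaw),-np.cos(yaw),0]]).T
    print("rot units",(Ro.from_matrix(R.T@D).as_rotvec()/.15).round(2))
    if tgt is not None: print("trans units",(R.T@(np.array(tgt)-s['eef_pos'])/.04).round(2))
    return s,R
E
python3 - <<'E'
from h import *
show((.46,-.324,.14))
E
```

```text
t 1.7 pos [ 0.248  -0.5737  0.2227] loc [-437.1 -466.8] F [-0.1  0.4 -0. ] w 0.0871 q [ 1.27  0.34 -0.23  1.45  0.08  1.36  1.08]
R [[-0.0, 0.999, 0.043], [-0.0, 0.043, -0.999], [-1.0, -0.0, 0.0]]
rot units [-1.66  0.    0.  ]
trans units [ 2.06  5.56 -6.01]
```

Emit:
{"fn": "arm_command", "kwargs": {"targets": [{"rotation": [-0.83,0,0],"translation": [0,0.5,-0.5],"claw": 80},{"rotation": [-0.83,0,0],"translation": [0,0.8,-0.8],"claw": 80},{"rotation": [0,0,0],"translation": [0.2,0.9,-0.6],"claw": 80},{"rotation": [0,0,0],"translation": [0.2,0.9,-0.6],"claw": 80},{"rotation": [0,0,0],"translation": [0.2,0.9,-0.6],"claw": 80},{"rotation": [0,0,0],"translation": [0.2,0.9,-0.6],"claw": 80},{"rotation": [0,0,0],"translation": [0.2,0.9,-0.6],"claw": 80}]}}

```text
time_s: 2.4
eef_pos: [0.4293, -0.347, 0.1817]
tcp_rot: [-0.328, 1.565, -1.604]
force: [-0.2, -0.2, -0.2]
gripper_width: 0.0696
```

Run:
```python
from h import *
show((.46,-.324,.14))
```

```text
t 2.4 pos [ 0.4293 -0.347   0.1817] loc [-198.2 -301.7] F [-0.2 -0.2 -0.2] w 0.0696 q [ 0.98  0.23 -0.44  1.7   0.11  1.24  0.81]
R [[-0.0, 0.957, 0.29], [-0.006, 0.29, -0.957], [-1.0, -0.002, 0.005]]
rot units [0.02 0.04 0.01]
trans units [ 1.04  0.9  -0.33]
```

Emit:
{"fn": "arm_command", "kwargs": {"targets": [{"rotation": [0,0.04,0],"translation": [0.3,0.3,-0.1],"claw": 70},{"rotation": [0,0,0],"translation": [0,0,0],"claw": 70}]}}

```text
time_s: 2.6
eef_pos: [0.4439, -0.333, 0.1689]
tcp_rot: [-3.03, 1.568, 1.987]
force: [0.1, -1.3, -0.2]
gripper_width: 0.0632
```

Run:
```python
from h import *
s,R=show((.46,-.324,.14))
k=imaging.get_calibration("wrist")
im=imaging.read_camera("wrist"); cv2.imwrite("pics/w1.png",im[:,:,::-1])
im=imaging.read_camera("top"); cv2.imwrite("pics/t1.png",im[:,:,::-1])
print(imaging.recognise("wrist","loose_vial"),imaging.spot_point("wrist","loose_vial"))
for p in [(.46,-.324,.076),(.46,-.324,0)]: print(proj("wrist",p,k))
```

```text
t 2.6 pos [ 0.4439 -0.333   0.1689] loc [-180.3 -292.5] F [ 0.1 -1.3 -0.2] w 0.0632 q [ 0.95  0.25 -0.45  1.7   0.11  1.22  0.78]
R [[-0.001, 0.954, 0.3], [0.002, 0.3, -0.954], [-1.0, -0.0, -0.003]]
rot units [ 0.09 -0.02  0.  ]
trans units [ 0.72  0.45 -0.09]
[] [{'pixel': [169.9, 271.0], 'p': 0.56}]
[187.2855295  275.65802279]
[169.13471567 271.18990277]
```

View pics/w1.png

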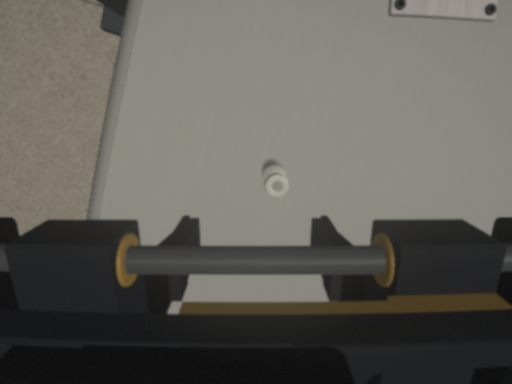

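Emit:
{"fn": "arm_command", "kwargs": {"targets": [{"rotation": [0.09,0,0],"translation": [0.4,0.46,-0.1],"claw": 65},{"rotation": [0,0,0],"translation": [0.4,0,0],"claw": 60},{"rotation": [0,0,0],"translation": [0,0,0],"claw": 60}]}}

```text
time_s: 3.1
eef_pos: [0.4565, -0.3333, 0.1402]
tcp_rot: [0.145, 1.566, -1.151]
force: [-0.3, 0.7, 0.1]
gripper_width: 0.0534
```

Run:
```python
from h import *
k=imaging.get_calibration("wrist")
s,R=show((.461,-.3237,.040))
im=imaging.read_camera("wrist"); cv2.imwrite("pics/w2.png",im[:,:,::-1])
for p in [(.461,-.3237,.076),(.461,-.3237,0)]: print(proj("wrist",p,k))
```

```text
t 3.1 pos [ 0.4565 -0.3333  0.1402] loc [-168.2 -296.4] F [-0.3  0.7  0.1] w 0.0534 q [ 0.93  0.29 -0.45  1.71  0.14  1.16  0.72]
R [[0.002, 0.962, 0.272], [-0.005, 0.272, -0.962], [-1.0, 0.001, 0.005]]
rot units [-0.11  0.03 -0.  ]
trans units [ 2.5   0.17 -0.21]
[191.27068675 263.45159534]
[169.90679595 261.40207251]
```

View pics/w2.png

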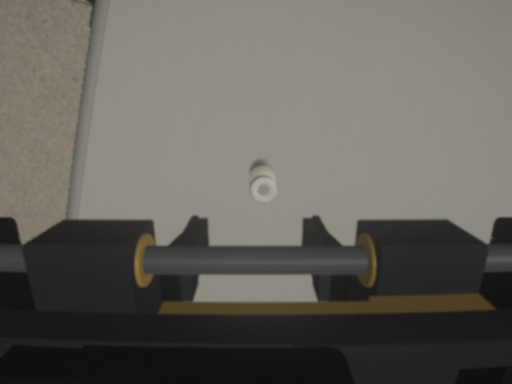

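Emit:
{"fn": "arm_command", "kwargs": {"targets": [{"rotation": [-0.11,0,0],"translation": [0.5,0.17,-0.3],"claw": 60},{"rotation": [0,0,0],"translation": [0.5,0,0],"claw": 60},{"rotation": [0,0,0],"translation": [0,0,0],"claw": 60}]}}

```text
time_s: 3.45
eef_pos: [0.4604, -0.3242, 0.1044]
tcp_rot: [0.355, 1.559, -0.929]
force: [-0.6, -0.2, 0.5]
gripper_width: 0.0521
```

Run:
```python
from h import *
k=imaging.get_calibration("wrist")
s,R=show((.4607,-.3225,.040))
```

```text
t 3.45 pos [ 0.4604 -0.3242  0.1044] loc [-162.  -288.8] F [-0.6 -0.2  0.5] w 0.0521 q [ 0.91  0.32 -0.45  1.76  0.16  1.09  0.7 ]
R [[0.007, 0.959, 0.284], [-0.009, 0.284, -0.959], [-1.0, 0.004, 0.011]]
rot units [-0.03  0.07 -0.03]
trans units [ 1.61  0.01 -0.06]
```

Emit:
{"fn": "arm_command", "kwargs": {"targets": [{"rotation": [-0.03,0.07,0],"translation": [0.5,0.02,-0.05],"claw": 60},{"rotation": [0,0,0],"translation": [0.5,0,0],"claw": 60},{"rotation": [0,0,0],"translation": [0.5,0,0],"claw": 60},{"rotation": [0,0,0],"translation": [0,0,0],"claw": 60}]}}

```text
time_s: 3.85
eef_pos: [0.4618, -0.3264, 0.047]
tcp_rot: [0.94, 1.562, -0.343]
force: [-0.3, 0.8, 0.5]
gripper_width: 0.052
```

Run:
```python
from h import *
s,R=show((.4607,-.3225,.040))
k=imaging.get_calibration("wrist")
im=imaging.read_camera("wrist"); cv2.imwrite("pics/w3.png",im[:,:,::-1])
```

```text
t 3.85 pos [ 0.4618 -0.3264  0.047 ] loc [-161.2 -291.3] F [-0.3  0.8  0.5] w 0.052 q [ 0.9   0.4  -0.43  1.8   0.2   0.98  0.68]
R [[0.008, 0.959, 0.284], [-0.003, 0.284, -0.959], [-1.0, 0.007, 0.005]]
rot units [-0.02  0.03 -0.05]
trans units [ 0.17  0.   -0.1 ]
```

View pics/w3.png

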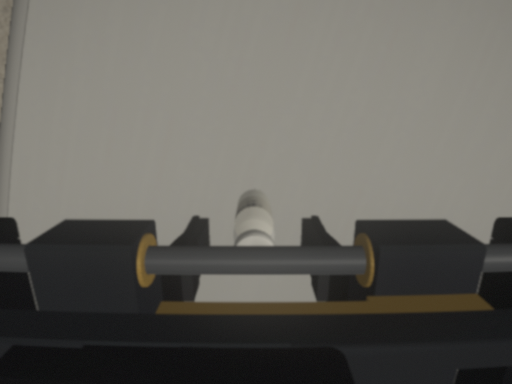

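Emit:
{"fn": "arm_command", "kwargs": {"targets": [{"rotation": [0,0.03,-0.05],"translation": [0.16,0,-0.12],"claw": 60},{"rotation": [0,0,0],"translation": [0,0,-0.02],"claw": 20},{"rotation": [0,0,0],"translation": [0,0,0],"claw": 10},{"rotation": [0,0,0],"translation": [0,0,0],"claw": 10},{"rotation": [0,0,0],"translation": [0,0,0],"claw": 10},{"rotation": [0,0,0],"translation": [0,0,0],"claw": 10}], "force": 10}}

```text
time_s: 4.5
eef_pos: [0.4631, -0.3229, 0.0463]
tcp_rot: [0.508, 1.563, -0.775]
force: [1.1, -0.1, -0.5]
gripper_width: 0.0224
```

Run:
```python
from h import *
s,R=show((.4607,-.3225,.040))
k=imaging.get_calibration("wrist")
im=imaging.read_camera("wrist"); cv2.imwrite("pics/w4.png",im[:,:,::-1])
```

```text
t 4.5 pos [ 0.4631 -0.3229  0.0463] loc [-158.9 -288.4] F [ 1.1 -0.1 -0.5] w 0.0224 q [ 0.89  0.4  -0.43  1.8   0.2   0.98  0.66]
R [[0.006, 0.959, 0.283], [-0.005, 0.283, -0.959], [-1.0, 0.004, 0.007]]
rot units [-0.03  0.05 -0.03]
trans units [ 0.16 -0.06 -0.03]
```

View pics/w4.png

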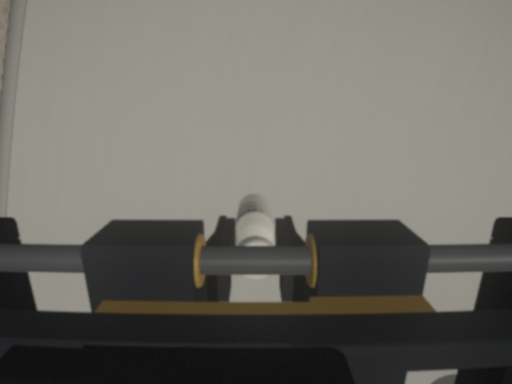

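Emit:
{"fn": "arm_command", "kwargs": {"targets": [{"rotation": [0,0,0],"translation": [-0.3,0,0],"claw": 10},{"rotation": [0,0.05,-0.03],"translation": [-0.8,0,0],"claw": 10},{"rotation": [0,0,0],"translation": [-0.8,0,0],"claw": 10},{"rotation": [0,0,0],"translation": [-0.2,0.2,-0.3],"claw": 10},{"rotation": [0,0,0],"translation": [0,0.45,-0.6],"claw": 10},{"rotation": [0,0,0],"translation": [0,0.6,-0.85],"claw": 10},{"rotation": [0,0,0],"translation": [0,0.6,-0.85],"claw": 10}]}}

```text
time_s: 5.25
eef_pos: [0.5037, -0.2036, 0.1371]
tcp_rot: [-0.585, 1.569, -1.88]
force: [1.4, 0.4, -0.5]
gripper_width: 0.0225
```

Run:
```python
from h import *
s,R=show((*wor(0,-.066),.12))
```

```text
t 5.25 pos [ 0.5037 -0.2036  0.1371] loc [ -85.8 -185.7] F [ 1.4  0.4 -0.5] w 0.0225 q [ 0.76  0.26 -0.53  1.76  0.15  1.15  0.46]
R [[-0.0, 0.962, 0.273], [-0.001, 0.273, -0.962], [-1.0, -0.001, 0.001]]
rot units [-0.1   0.01  0.01]
trans units [ 0.42  2.1  -3.03]
```

Emit:
{"fn": "arm_command", "kwargs": {"targets": [{"rotation": [-0.1,0,0],"translation": [0.1,0.6,-0.7],"claw": 10},{"rotation": [0,0,0],"translation": [0.1,0.7,-0.7],"claw": 10},{"rotation": [0,0,0],"translation": [0,0.5,-0.5],"claw": 10},{"rotation": [0,0,0],"translation": [0,0,0],"claw": 10},{"rotation": [0,0,0],"translation": [0,0,0],"claw": 10}]}}

```text
time_s: 5.75
eef_pos: [0.5535, -0.0958, 0.1306]
tcp_rot: [1.722, 1.569, 0.454]
force: [-0.3, -0.2, -0.1]
gripper_width: 0.0222
```

Run:
```python
from h import *
s,R=show((*wor(0,-.066),.12))
k=imaging.get_calibration("wrist")
im=imaging.read_camera("wrist"); cv2.imwrite("pics/w5.png",im[:,:,::-1])
print(imaging.spot_point("wrist","nest"),proj("wrist",(*wor(0,-.07),.01),k))
print(imaging.spot_point("wrist","shaft"),proj("wrist",(*wor(0,.065),.098),k))
print(imaging.spot_point("wrist","knob_grip"),proj("wrist",(*wor(-.055,.065),.098),k))
for a in (1,-1):
  for b in (1,-1): print(a,b,proj("wrist",(*wor(.0465*a,.125*b),.011),k))
  print(proj("wrist",(*wor(.016*a,-.0475),.045),k))
```

```text
t 5.75 pos [ 0.5535 -0.0958  0.1306] loc [ -7.1 -96.8] F [-0.3 -0.2 -0.1] w 0.0222 q [ 0.59  0.32 -0.59  1.72  0.19  1.16  0.25]
R [[0.001, 0.954, 0.299], [0.001, 0.299, -0.954], [-1.0, 0.002, -0.0]]
rot units [ 0.08 -0.   -0.01]
trans units [ 0.27  0.19 -0.77]
[{'pixel': [146.8, 264.6], 'p': 0.83}] [155.13950566 262.3896996 ]
[] [-59.58714977 270.41855593]
[] [-59.77029233 171.43620877]
1 1 [-85.38047558 324.90594145]
1 -1 [212.28850003 309.4104641 ]
[134.49945372 284.09437608]
-1 1 [-87.46631097 207.92268327]
-1 -1 [211.26547203 213.23348271]
[134.00039518 243.83192363]
```

View pics/w5.png

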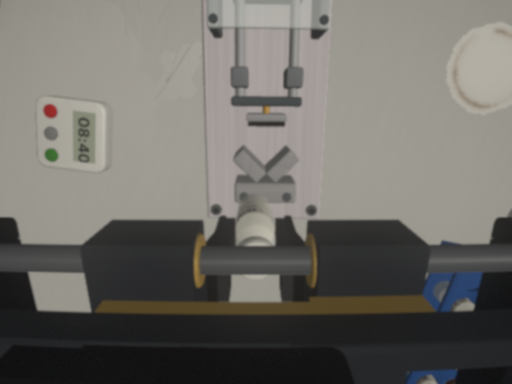

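Run:
```python
from h import *
k=imaging.get_calibration("wrist")
for n,p,z in [("jawL",(124,247),.045),("jawR",(124,286),.045),("nest",(146.8,264.6),.01),("sL",(210,216),.011),("sR",(210,310.5),.011),("sTL",(18,212),.052),("sTR",(19,324),.052)]:
    print(n,(loc(atz("wrist",p,z,k))*1e3).round(1))
im=cv2.imread("pics/w5.png")[85:290,180:350]; cv2.imwrite("pics/w5z.png",cv2.resize(im,None,fx=4,fy=4,interpolation=cv2.INTER_CUBIC)[:800])
```

```text
jawL [-14.2 -41.6]
jawR [ 16.6 -41.3]
nest [  1.2 -64.3]
sL [ -44.7 -125.5]
sR [  46.5 -124.8]
sTL [-39.2  33.7]
sTR [40.8 33.9]
```

View pics/w5z.png

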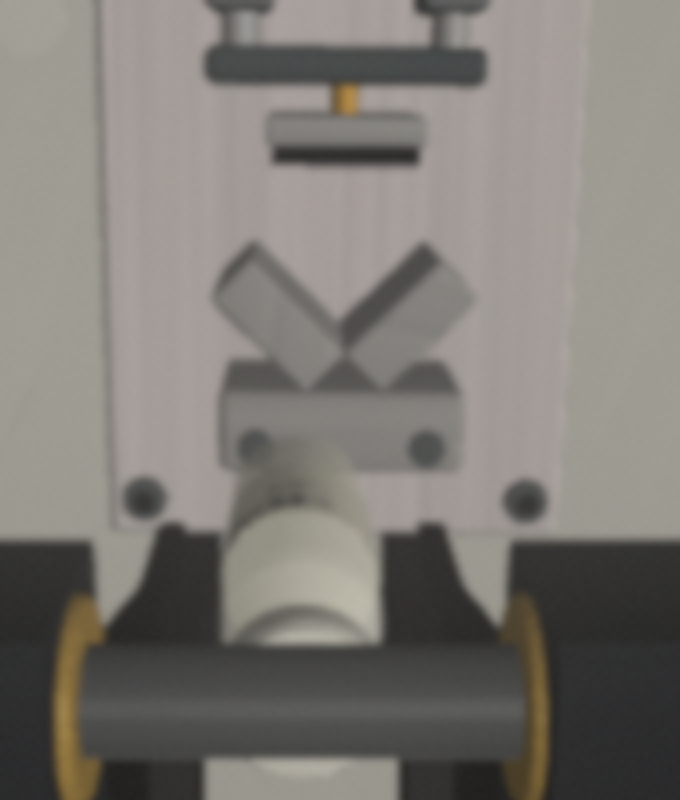

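Run:
```python
from h import *
k=imaging.get_calibration("wrist")
for n,p,z in [("apex",(173,265.8),.045),("armL",(146,244),.045),("armR",(146,286.5),.045),("jawtop",(121.5,266),.045),("jawface bottom",(126,266),.015),("baseL",(183,236),.045),("baseR",(183,294.5),.045)]:
    print(n,(loc(atz("wrist",p,z,k))*1e3).round(1),(loc(atz("wrist",p,z-.01,k))*1e3).round(1))
```

```text
apex [  1.3 -81. ] [  1.7 -83.2]
armL [-16.5 -59. ] [-16.9 -60.3]
armR [ 17.5 -58.7] [ 18.6 -60. ]
jawtop [  0.8 -39.5] [  1.1 -40.1]
jawface bottom [  1.9 -45.1] [  2.3 -45.8]
baseL [-23.2 -89.7] [-23.8 -92.3]
baseR [ 25.2 -89.3] [ 26.6 -91.8]
```

Run:
```python
from h import *
im=imaging.read_camera("top"); cv2.imwrite("pics/t2.png",im[:,:,::-1])
z=cv2.imread("pics/top0.png")[160:235,145:255]; cv2.imwrite("pics/t2z.png",cv2.resize(z,None,fx=7,fy=7,interpolation=cv2.INTER_CUBIC))
for y in(-.135,.135):
  for x in (-.055,.055):
    p=proj("top",(*wor(x,y),.01)); print(((p-[160,145])*7).round(0))
for y in(.065,.07): print("shaft",(proj("top",(*wor(0,y),.07))-[160,145])*7)
for y in(-.07,-.065): print("nest",(proj("top",(*wor(0,y-.0163),.045))-[160,145])*7)
```

```text
[299. 728.]
[ 50. 655.]
[477.  90.]
[221.  28.]
shaft [277.36912773 198.14500878]
shaft [280.80337563 185.68190419]
nest [187.28351015 575.44974694]
nest [190.58765822 563.42376431]
```

View pics/t2z.png

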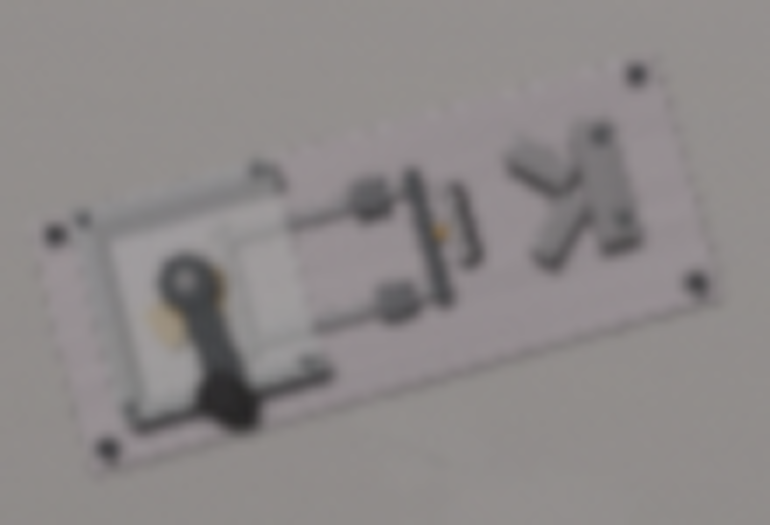

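Emit:
{"fn": "arm_command", "kwargs": {"targets": [{"rotation": [0.08,0,0],"translation": [0,0.2,-0.5],"claw": 10},{"rotation": [0,0,0],"translation": [0,0,-0.4],"claw": 10},{"rotation": [0,0,0],"translation": [0,0,0],"claw": 10},{"rotation": [0,0,0],"translation": [0,0,0],"claw": 10}]}}

```text
time_s: 6.4
eef_pos: [0.5493, -0.0639, 0.1307]
tcp_rot: [0.349, 1.569, -0.94]
force: [0.7, -0.4, 0.3]
gripper_width: 0.0222
```

Run:
```python
from h import *
s,R=show((*wor(0.001,-.061),.11))
```

```text
t 6.4 pos [ 0.5493 -0.0639  0.1307] loc [ -2.  -65.1] F [ 0.7 -0.4  0.3] w 0.0222 q [ 0.55  0.3  -0.6   1.74  0.19  1.15  0.17]
R [[0.001, 0.96, 0.279], [-0.002, 0.279, -0.96], [-1.0, 0.001, 0.002]]
rot units [-0.06  0.01 -0.  ]
trans units [ 0.52  0.07 -0.1 ]
```

Emit:
{"fn": "arm_command", "kwargs": {"targets": [{"rotation": [-0.06,0,0],"translation": [0.4,0.1,-0.12],"claw": 10},{"rotation": [0,0,0],"translation": [0.3,0,0],"claw": 10},{"rotation": [0,0,0],"translation": [0,0,0],"claw": 10},{"rotation": [0,0,0],"translation": [0,0,0],"claw": 10}]}}

```text
time_s: 6.8
eef_pos: [0.5514, -0.0603, 0.0994]
tcp_rot: [-0.35, 1.568, -1.631]
force: [0.4, 0.3, -0.2]
gripper_width: 0.0221
```

Run:
```python
from h import *
s,R=show((*wor(0.0012,-.061),.057))
k=imaging.get_calibration("wrist")
im=imaging.read_camera("wrist")[:,:,::-1]; cv2.imwrite("pics/w6.png",cv2.resize(im[85:285,160:360],None,fx=3,fy=3,interpolation=cv2.INTER_CUBIC))
im=imaging.read_camera("scene")[:,:,::-1]; cv2.imwrite("pics/s6.png",cv2.resize(im[150:300,140:340],None,fx=4,fy=4,interpolation=cv2.INTER_CUBIC))
```

```text
t 6.8 pos [ 0.5514 -0.0603  0.0994] loc [  1.  -62.3] F [ 0.4  0.3 -0.2] w 0.0221 q [ 0.53  0.34 -0.6   1.77  0.22  1.09  0.15]
R [[-0.0, 0.958, 0.286], [-0.002, 0.286, -0.958], [-1.0, -0.001, 0.002]]
rot units [-0.01  0.01  0.01]
trans units [ 1.06  0.   -0.03]
```

View pics/w6.png

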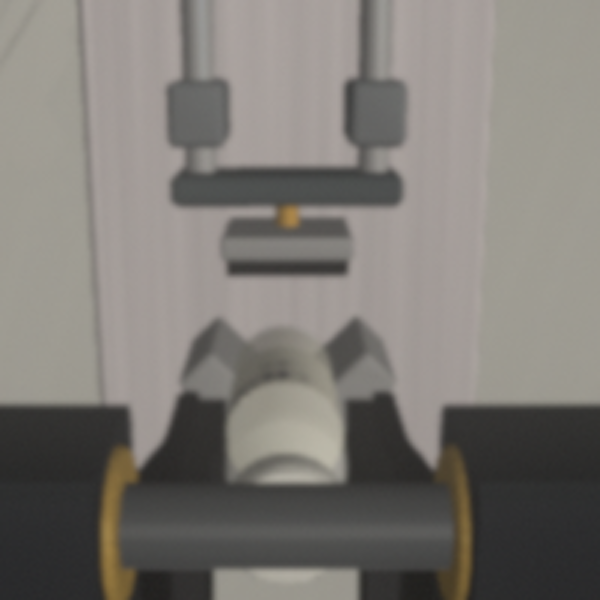

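View pics/s6.png

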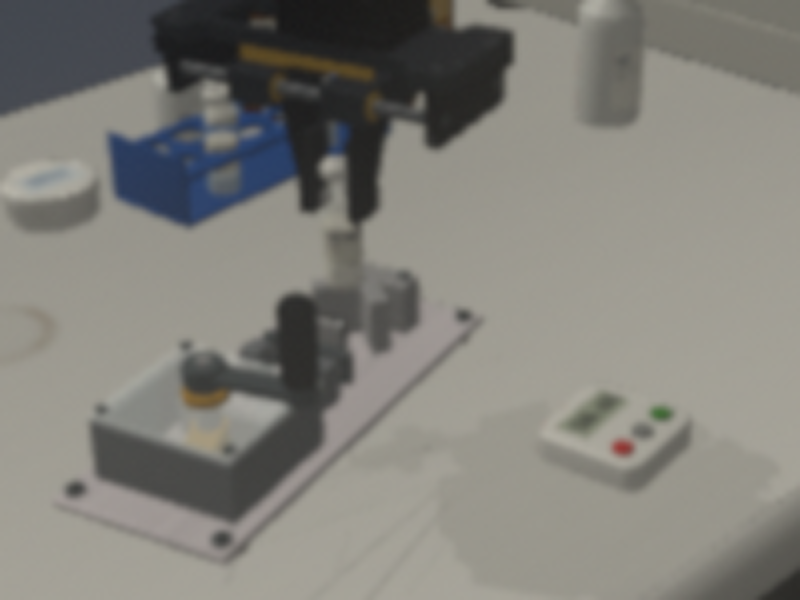

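Run:
```python
from h import *
k=imaging.get_calibration("wrist")
f=lambda x,y:(85+y/3,160+x/3)
for n,p,z in [("vial far edge",(283,327),.053),("vialL",(233,375),.06),("vialR",(335,375),.06),("armL",(218,318),.045),("armR",(358,318),.045),("jawtop",(288,262),.045),("jawbot",(288,274),.02)]:
    print(n,(loc(atz("wrist",f(*p),z,k))*1e3).round(1))
```

```text
vial far edge [  1.1 -51.2]
vialL [-10.5 -60.7]
vialR [ 13.  -60.7]
armL [-14.8 -51.3]
armR [ 19.2 -51.4]
jawtop [  2.3 -37.4]
jawbot [  2.3 -46.3]
```

Run:
```python
from h import *
k=imaging.get_calibration("wrist")
f=lambda x,y:(85+y/3,160+x/3)
for n,p,z in [("jawface top now",(288,274),.045),("arm L topcorner",(218,318),.012),("arm L tip top",(232,347),.045)]:
    print(n,(loc(atz("wrist",f(*p),z,k))*1e3).round(1))
# first-image pose: shift of TCP
import copy
k2=dict(k); s=sensors.get_state()
R=Ro.from_euler('xyz',s['tcp_rot']).as_matrix()
d=np.array([.5535,-.0958,.1306])-s['eef_pos']; k2['t']=k['t']-k['R']@d
for n,p in [("jawface top first",(125.75,266)),("apex",(173,265.8))]: print(n,(loc(atz("wrist",p,.045,k2))*1e3).round(1))
```

```text
jawface top now [  2.3 -40.4]
arm L topcorner [-17.3 -60.9]
arm L tip top [-11.5 -58.7]
jawface top first [  2.  -41.2]
apex [  2.1 -79.4]
```

Emit:
{"fn": "arm_command", "kwargs": {"targets": [{"rotation": [0,0,0],"translation": [0.1,0.03,-0.09],"claw": 10},{"rotation": [0,0,0],"translation": [0,0,0],"claw": 10},{"rotation": [0,0,0],"translation": [0,0,0],"claw": 10}]}}

```text
time_s: 7.2
eef_pos: [0.5521, -0.0565, 0.0962]
tcp_rot: [0.215, 1.568, -1.066]
force: [0.3, -0.2, -0.4]
gripper_width: 0.0221
```

Run:
```python
from h import *
s,R=show((*wor(0.002,-.0595),.057))
```

```text
t 7.2 pos [ 0.5521 -0.0565  0.0962] loc [  2.9 -58.8] F [ 0.3 -0.2 -0.4] w 0.0221 q [ 0.53  0.35 -0.6   1.77  0.22  1.09  0.14]
R [[0.002, 0.958, 0.286], [-0.003, 0.286, -0.958], [-1.0, 0.001, 0.003]]
rot units [-0.01  0.02 -0.  ]
trans units [ 0.98 -0.02  0.01]
```

Good. Lower, watching force.

Emit:
{"fn": "arm_command", "kwargs": {"targets": [{"rotation": [0,0.02,0],"translation": [0.3,-0.02,0.01],"claw": 10},{"rotation": [0,0,0],"translation": [0.3,0,0],"claw": 10},{"rotation": [0,0,0],"translation": [0.1,0,0],"claw": 10},{"rotation": [0,0,0],"translation": [0,0,0],"claw": 10}]}}

```text
time_s: 7.6
eef_pos: [0.5512, -0.0574, 0.0654]
tcp_rot: [2.066, 1.57, 0.785]
force: [0.2, -0.5, -0.2]
gripper_width: 0.0222
```

Run:
```python
from h import *
s,R=show((*wor(0.002,-.0595),.057))
im=imaging.read_camera("wrist")[:,:,::-1]; cv2.imwrite("pics/w7.png",cv2.resize(im[85:285,160:360],None,fx=3,fy=3,interpolation=cv2.INTER_CUBIC))
```

```text
t 7.6 pos [ 0.5512 -0.0574  0.0654] loc [  1.7 -59.4] F [ 0.2 -0.5 -0.2] w 0.0222 q [ 0.52  0.38 -0.59  1.8   0.25  1.03  0.13]
R [[0.0, 0.958, 0.285], [0.0, 0.285, -0.958], [-1.0, 0.0, -0.0]]
rot units [-0.01 -0.   -0.  ]
trans units [0.21 0.01 0.  ]
```

View pics/w7.png

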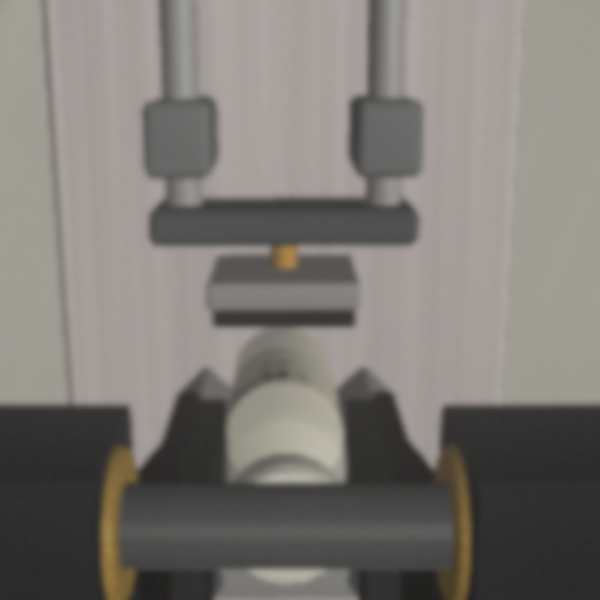

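Emit:
{"fn": "arm_command", "kwargs": {"targets": [{"rotation": [0,0,0],"translation": [0.12,0,0],"claw": 10},{"rotation": [0,0,0],"translation": [0.05,0,0],"claw": 10},{"rotation": [0,0,0],"translation": [0,0,0],"claw": 10}]}}

```text
time_s: 7.95
eef_pos: [0.5516, -0.0572, 0.0586]
tcp_rot: [1.551, 1.57, 0.27]
force: [-0.3, -0.1, -0.3]
gripper_width: 0.0221
```

Run:
```python
from h import *
s,R=show((*wor(0.002,-.0595),.0565))
```

```text
t 7.95 pos [ 0.5516 -0.0572  0.0586] loc [  2.1 -59.4] F [-0.3 -0.1 -0.3] w 0.0221 q [ 0.52  0.39 -0.59  1.8   0.25  1.02  0.12]
R [[0.001, 0.958, 0.286], [0.0, 0.286, -0.958], [-1.0, 0.001, 0.0]]
rot units [-0.01  0.   -0.01]
trans units [ 0.05 -0.    0.  ]
```

Emit:
{"fn": "arm_command", "kwargs": {"targets": [{"rotation": [0,0,0],"translation": [0.04,0,0],"claw": 10},{"rotation": [0,0,0],"translation": [0.02,0,0],"claw": 10},{"rotation": [0,0,0],"translation": [0,0,0],"claw": 10}]}}

```text
time_s: 8.25
eef_pos: [0.5519, -0.0573, 0.0565]
tcp_rot: [1.327, 1.569, 0.046]
force: [0.1, 0.5, -0.4]
gripper_width: 0.0222
```

Run:
```python
from h import *
s,R=show((*wor(0.002,-.0595),.0565))
```

```text
t 8.25 pos [ 0.5519 -0.0573  0.0565] loc [  2.4 -59.5] F [ 0.1  0.5 -0.4] w 0.0222 q [ 0.51  0.4  -0.58  1.81  0.25  1.01  0.12]
R [[0.002, 0.958, 0.286], [0.0, 0.286, -0.958], [-1.0, 0.002, 0.0]]
rot units [-0.01  0.   -0.01]
trans units [-0.   -0.01 -0.  ]
```

Emit:
{"fn": "arm_command", "kwargs": {"targets": [{"rotation": [0,0,0],"translation": [0.04,0,0],"claw": 10},{"rotation": [0,0,0],"translation": [0,0,0],"claw": 10}]}}

```text
time_s: 8.45
eef_pos: [0.5527, -0.0574, 0.0562]
tcp_rot: [1.091, 1.567, -0.19]
force: [-2.9, 0.2, 3.6]
gripper_width: 0.022
```

Emit:
{"fn": "arm_command", "kwargs": {"targets": [{"rotation": [0,0,0],"translation": [0,0,0],"claw": 30},{"rotation": [0,0,0],"translation": [0,0,0],"claw": 35},{"rotation": [0,0,0],"translation": [0,0,0],"claw": 45},{"rotation": [0,0,0],"translation": [0,0,0],"claw": 50},{"rotation": [0,0,0],"translation": [-0.2,0,0],"claw": 50},{"rotation": [0,0,0],"translation": [-0.4,0,0],"claw": 50},{"rotation": [0,0,0],"translation": [-0.6,0,0],"claw": 50},{"rotation": [0,0,0],"translation": [-0.6,0,0],"claw": 50}]}}

```text
time_s: 9.25
eef_pos: [0.5507, -0.057, 0.1302]
tcp_rot: [-2.419, 1.569, 2.583]
force: [0.1, -0.3, 0.1]
gripper_width: 0.0436
```

Run:
```python
from h import *
s,R=show((*wor(0.002,-.0595),.18))
im=imaging.read_camera("wrist")[:,:,::-1]; cv2.imwrite("pics/w8.png",im)
im=imaging.read_camera("scene")[:,:,::-1]; cv2.imwrite("pics/s8.png",cv2.resize(im[150:300,140:340],None,fx=4,fy=4,interpolation=cv2.INTER_CUBIC))
```

```text
t 9.25 pos [ 0.5507 -0.057   0.1302] loc [  1.4 -58.9] F [ 0.1 -0.3  0.1] w 0.0436 q [ 0.54  0.31 -0.61  1.74  0.19  1.15  0.17]
R [[-0.001, 0.958, 0.286], [0.001, 0.286, -0.958], [-1.0, -0.001, -0.001]]
rot units [-0.01 -0.01  0.01]
trans units [-1.25  0.01  0.01]
```

View pics/w8.png

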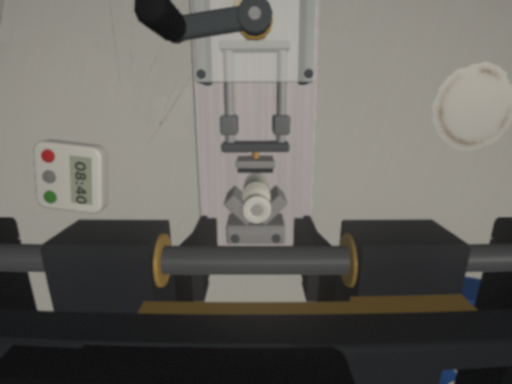

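View pics/s8.png

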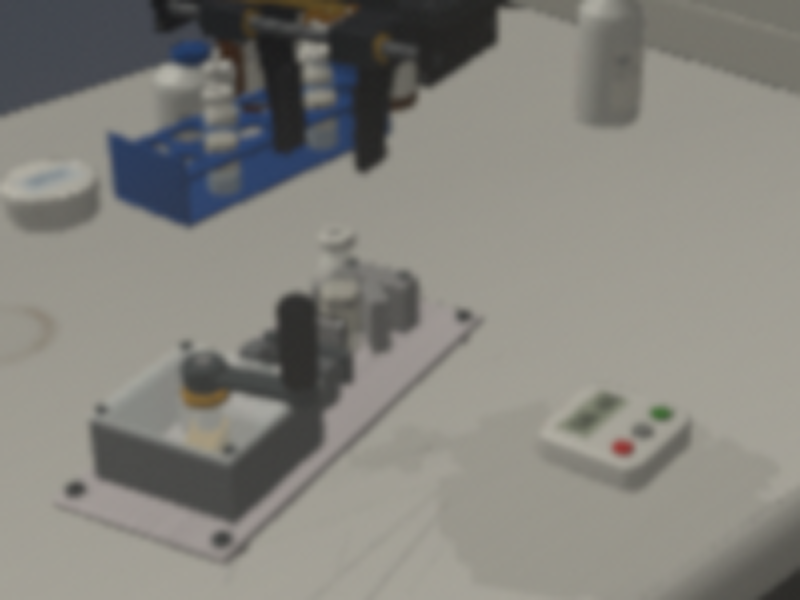

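Emit:
{"fn": "arm_command", "kwargs": {"targets": [{"rotation": [0,0,0],"translation": [-0.8,0,0],"claw": 50},{"rotation": [0,0,0],"translation": [-0.6,-0.4,-0.4],"claw": 50},{"rotation": [0,0,0],"translation": [0,-0.6,-0.7],"claw": 50},{"rotation": [0,0,0],"translation": [0,-0.4,-0.6],"claw": 50},{"rotation": [0,0,0],"translation": [0,0,0],"claw": 50},{"rotation": [0,0,0],"translation": [0,0,0],"claw": 50}]}}

```text
time_s: 9.95
eef_pos: [0.478, -0.0063, 0.195]
tcp_rot: [1.071, 1.561, -0.21]
force: [-0.8, 0.2, -0.9]
gripper_width: 0.0436
```

Run:
```python
from h import *
s,R=show((*wor(-.055,.067),.18))
k=imaging.get_calibration("wrist")
im=imaging.read_camera("wrist")[:,:,::-1]; cv2.imwrite("pics/w9.png",im)
print(imaging.spot_point("wrist","shaft"),proj("wrist",(*wor(0,.065),.098),k))
r=imaging.spot_point("wrist","knob_grip");print(r,proj("wrist",(*wor(-.055,.065),.098),k))
```

```text
t 9.95 pos [ 0.478  -0.0063  0.195 ] loc [-53.8  10.5] F [-0.8  0.2 -0.9] w 0.0436 q [ 0.57  0.06 -0.67  1.85  0.04  1.23  0.18]
R [[0.01, 0.958, 0.286], [-0.002, 0.286, -0.958], [-1.0, 0.009, 0.005]]
rot units [-0.01  0.03 -0.06]
trans units [ 0.37 -0.04 -1.41]
[{'pixel': [115.2, 319.3], 'p': 0.8}] [125.98767997 318.26908765]
[{'pixel': [127.9, 253.2], 'p': 0.97}] [126.00243545 251.8505452 ]
```

View pics/w9.png

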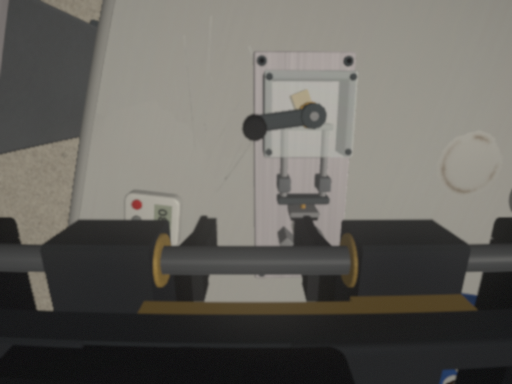

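Run:
```python
from h import *
k=imaging.get_calibration("wrist")
for n,p,z in [("shaftdet",(115.2,319.3),.098),("hub",(115.5,314),.075),("knobdet",(127.9,253.2),.098),("knobtop",(127,254),.119),("pl",(60,262),.011),("pr",(60,348.5),.011)]:
    print(n,(loc(atz("wrist",p,z,k))*1e3).round(1))
```

```text
shaftdet [ 0.6 73.6]
hub [ 0.8 72.4]
knobdet [-53.6  63.4]
knobtop [-53.   65.7]
pl [-43.9 127.2]
pr [ 47.6 127.7]
```

Emit:
{"fn": "arm_command", "kwargs": {"targets": [{"rotation": [0,0.03,-0.06],"translation": [0.4,-0.02,-0.5],"claw": 50},{"rotation": [0,0,0],"translation": [0.4,0,-0.5],"claw": 50},{"rotation": [0,0,0],"translation": [0.3,0,-0.4],"claw": 50},{"rotation": [0,0,0],"translation": [0,0,0],"claw": 50}]}}

```text
time_s: 10.5
eef_pos: [0.4635, 0.0463, 0.1485]
tcp_rot: [-2.836, 1.567, 2.16]
force: [0.0, -0.5, 0.5]
gripper_width: 0.0436
```

Run:
```python
from h import *
s,R=show((*wor(-.0534,.064),.14))
k=imaging.get_calibration("wrist")
im=imaging.read_camera("wrist")[:,:,::-1]; cv2.imwrite("pics/w10.png",im)
r=imaging.spot_point("wrist","knob_grip");print(r)
print((loc(atz("wrist",r[0]['pixel'],.098,k))*1e3).round(1))
```

```text
t 10.5 pos [0.4635 0.0463 0.1485] loc [-52.5  65.1] F [ 0.  -0.5  0.5] w 0.0436 q [ 0.5   0.09 -0.72  1.93  0.06  1.15  0.04]
R [[-0.002, 0.96, 0.28], [0.003, 0.28, -0.96], [-1.0, -0.001, -0.004]]
rot units [-0.05 -0.03  0.01]
trans units [ 0.21 -0.02  0.03]
[{'pixel': [204.8, 254.2], 'p': 0.82}]
[-52.7  67.3]
```

View pics/w10.png

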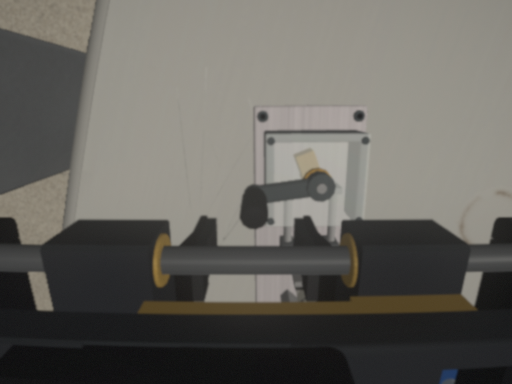

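Emit:
{"fn": "arm_command", "kwargs": {"targets": [{"rotation": [-0.05,-0.03,0],"translation": [0.5,0,0],"claw": 50},{"rotation": [0,0,0],"translation": [0.5,0,0],"claw": 50},{"rotation": [0,0,0],"translation": [0.4,0,0],"claw": 50},{"rotation": [0,0,0],"translation": [0,0,0],"claw": 50}]}}

```text
time_s: 11.0
eef_pos: [0.4692, 0.0394, 0.0952]
tcp_rot: [0.922, 1.564, -0.365]
force: [-0.3, 0.2, 0.4]
gripper_width: 0.0437
```

Run:
```python
from h import *
s,R=show((*wor(-.0534,.065),.082))
im=imaging.read_camera("wrist")[:,:,::-1]; cv2.imwrite("pics/w11.png",im)
```

```text
t 11.0 pos [0.4692 0.0394 0.0952] loc [-49.   56.9] F [-0.3  0.2  0.4] w 0.0437 q [ 0.49  0.17 -0.71  1.98  0.14  1.03 -0.  ]
R [[0.006, 0.96, 0.28], [-0.002, 0.28, -0.96], [-1.0, 0.005, 0.004]]
rot units [-0.05  0.03 -0.03]
trans units [ 0.33 -0.11 -0.2 ]
```

View pics/w11.png

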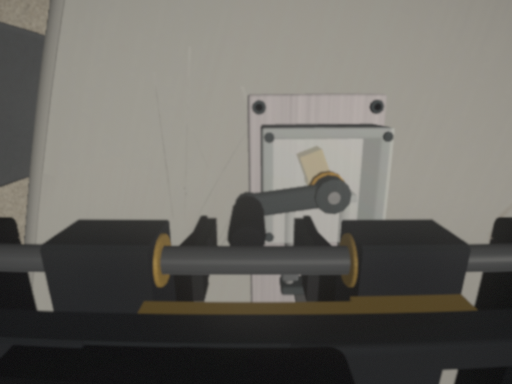

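Emit:
{"fn": "arm_command", "kwargs": {"targets": [{"rotation": [-0.05,0.03,-0.03],"translation": [0.15,-0.11,-0.2],"claw": 50},{"rotation": [0,0,0],"translation": [0.15,0,-0.03],"claw": 50},{"rotation": [0,0,0],"translation": [0,0,0],"claw": 50}]}}

```text
time_s: 11.35
eef_pos: [0.4646, 0.0469, 0.0859]
tcp_rot: [1.475, 1.566, 0.193]
force: [0.7, -0.0, -0.4]
gripper_width: 0.0434
```

Run:
```python
from h import *
s,R=show((*wor(-.0534,.065),.082))
k=imaging.get_calibration("wrist")
im=imaging.read_camera("wrist")[:,:,::-1]; cv2.imwrite("pics/w12.png",im)
print(imaging.spot_point("wrist","shaft"))
for y in (.065,.07):print(proj("wrist",(*wor(0.001,y),.072),k))
```

```text
t 11.35 pos [0.4646 0.0469 0.0859] loc [-51.3  65.4] F [ 0.7 -0.  -0.4] w 0.0434 q [ 0.48  0.18 -0.72  2.    0.14  1.01 -0.02]
R [[0.005, 0.958, 0.286], [0.001, 0.286, -0.958], [-1.0, 0.005, 0.0]]
rot units [-0.01  0.   -0.03]
trans units [ 0.1  -0.05  0.01]
[{'pixel': [234.2, 353.3], 'p': 0.86}]
[227.02829582 339.30815245]
[219.41206307 339.90641666]
```

View pics/w12.png

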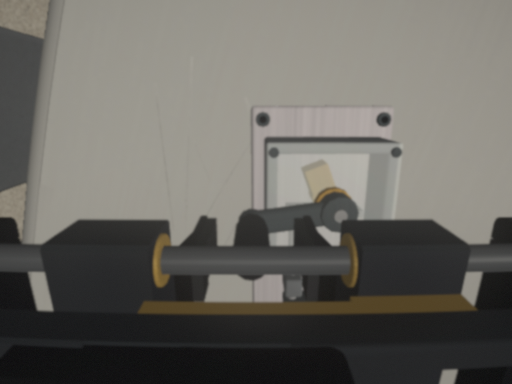

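Emit:
{"fn": "arm_command", "kwargs": {"targets": [{"rotation": [0,0,-0.03],"translation": [0.08,-0.05,0],"claw": 40},{"rotation": [0,0,0],"translation": [0,0,0],"claw": 30},{"rotation": [0,0,0],"translation": [0,0,0],"claw": 10},{"rotation": [0,0,0],"translation": [0,0,0],"claw": 10},{"rotation": [0,0,0],"translation": [0,0,0],"claw": 10}], "force": 6}}

```text
time_s: 11.95
eef_pos: [0.463, 0.046, 0.0835]
tcp_rot: [0.467, 1.569, -0.815]
force: [-1.6, -0.1, 1.4]
gripper_width: 0.0195
```

```bash
cat >> h.py <<'E'
def crank(cx=.001,cy=.070,step=.05):
    s=sensors.get_state(); p=loc(s['eef_pos'])-[cx,cy]; r=np.hypot(*p); a=np.arctan2(p[1],-p[0])
    if a<-1: a+=2*np.pi
    F=s['force'][:2]; Fl=np.array([F@LX,F@LY]); u=p/r; tg=np.array([np.sin(a),np.cos(a)])
    print("t %.2f loc %s z %.4f w %.4f ang %.3f r %.1f Floc %s Frad %.1f Ftan %.1f (on tool)"%(s['time_s'],(loc(s['eef_pos'])*1e3).round(1),s['eef_pos'][2],s['gripper_width'],a,r*1e3,Fl.round(1),Fl@u,Fl@tg),"F",s['force'].round(1))
E
python3 - <<'E'
from h import *
show((*wor(-.0534,.065),.082)); crank()
E
```

```text
t 11.95 pos [0.463  0.046  0.0835] loc [-53.1  65. ] F [-1.6 -0.1  1.4] w 0.0195 q [ 0.47  0.18 -0.72  2.    0.14  1.01 -0.02]
R [[0.001, 0.958, 0.285], [-0.001, 0.285, -0.958], [-1.0, 0.001, 0.001]]
rot units [-0.01  0.01 -0.  ]
trans units [ 0.04 -0.01  0.  ]
t 11.95 loc [-53.1  65. ] z 0.0835 w 0.0195 ang -0.092 r 54.3 Floc [-1.5  0.4] Frad 1.5 Ftan 0.5 (on tool) F [-1.6 -0.1  1.4]
```

Emit:
{"fn": "arm_command", "kwargs": {"targets": [{"rotation": [0,0,0],"translation": [0,0,-0.11],"claw": 10},{"rotation": [0,0,0],"translation": [0,0,-0.11],"claw": 10},{"rotation": [0,0,0],"translation": [0,0,-0.11],"claw": 10},{"rotation": [0,0,0],"translation": [0,0.01,-0.11],"claw": 10}]}}

```text
time_s: 12.35
eef_pos: [0.4579, 0.0634, 0.0834]
tcp_rot: [0.11, 1.569, -1.172]
force: [1.0, -1.2, -1.2]
gripper_width: 0.0195
```

```bash
python3 -c "
from h import *
crank()"
```

```text
t 12.35 loc [-52.9  83.1] z 0.0834 w 0.0195 ang 0.239 r 55.5 Floc [ 0.6 -1.5] Frad -0.9 Ftan -1.3 (on tool) F [ 1.  -1.2 -1.2]
```

Emit:
{"fn": "arm_command", "kwargs": {"targets": [{"rotation": [0,0,0],"translation": [0,0.035,-0.12],"claw": 10},{"rotation": [0,0,0],"translation": [0,0.045,-0.115],"claw": 10},{"rotation": [0,0,0],"translation": [0,0.055,-0.11],"claw": 10},{"rotation": [0,0,0],"translation": [0,0.065,-0.105],"claw": 10}]}}

```text
time_s: 12.75
eef_pos: [0.4603, 0.0852, 0.0833]
tcp_rot: [0.058, 1.569, -1.224]
force: [-0.4, -1.8, -0.1]
gripper_width: 0.0195
```

```bash
python3 -c "
from h import *
crank()"
```

```text
t 12.75 loc [-44.4 103.3] z 0.0833 w 0.0195 ang 0.632 r 56.3 Floc [-0.9 -1.6] Frad -0.2 Ftan -1.8 (on tool) F [-0.4 -1.8 -0.1]
```

```bash
cat >> h.py <<'E'
def plan(cx,cy,a0,n,d):
    for i in range(n):
        b=a0+d; print("%.2f: ty %.3f tz %.3f"%(b,1.375*(np.cos(a0)-np.cos(b)),-1.375*(np.sin(b)-np.sin(a0)))); a0=b
def fit(P):
    from scipy.optimize import least_squares
    P=np.array(P,float); r=least_squares(lambda c:np.hypot(*(P-c).T)-55,[1,70]); print("centre",r.x.round(1),r.fun.round(2)); return r.x
E
python3 -c "
from h import *
c=fit([(-53.1,65),(-52.9,83.1),(-44.4,103.3)])
crank(*c/1e3)
plan(0,0,.63,8,.09)"
```

```text
centre [ 1.3 72.8] [-0.08  0.14 -0.07]
t 12.75 loc [-44.4 103.3] z 0.0833 w 0.0195 ang 0.589 r 54.9 Floc [-0.9 -1.6] Frad -0.1 Ftan -1.8 (on tool) F [-0.4 -1.8 -0.1]
0.72: ty 0.077 tz -0.097
0.81: ty 0.086 tz -0.089
0.90: ty 0.093 tz -0.081
0.99: ty 0.100 tz -0.072
1.08: ty 0.106 tz -0.063
1.17: ty 0.112 tz -0.053
1.26: ty 0.116 tz -0.043
1.35: ty 0.119 tz -0.032
```

Emit:
{"fn": "arm_command", "kwargs": {"targets": [{"rotation": [0,0,0],"translation": [0,0.073,-0.101],"claw": 10},{"rotation": [0,0,0],"translation": [0,0.081,-0.094],"claw": 10},{"rotation": [0,0,0],"translation": [0,0.089,-0.086],"claw": 10},{"rotation": [0,0,0],"translation": [0,0.096,-0.078],"claw": 10}]}}

```text
time_s: 13.15
eef_pos: [0.4703, 0.1043, 0.0833]
tcp_rot: [0.283, 1.569, -0.999]
force: [0.4, -2.0, -0.8]
gripper_width: 0.0198
```

```bash
python3 -c "
from h import *
crank(.0013,.0728)"
```

```text
t 13.15 loc [-29.3 118.8] z 0.0833 w 0.0198 ang 0.983 r 55.2 Floc [-0.2 -2. ] Frad -1.5 Ftan -1.3 (on tool) F [ 0.4 -2.  -0.8]
```

Emit:
{"fn": "arm_command", "kwargs": {"targets": [{"rotation": [0,0,0],"translation": [0,0.094,-0.058],"claw": 10},{"rotation": [0,0,0],"translation": [0,0.098,-0.05],"claw": 10},{"rotation": [0,0,0],"translation": [0,0.102,-0.042],"claw": 10},{"rotation": [0,0,0],"translation": [0,0.105,-0.034],"claw": 10}]}}

```text
time_s: 13.55
eef_pos: [0.4848, 0.1167, 0.0832]
tcp_rot: [0.166, 1.568, -1.116]
force: [0.4, -2.2, -0.7]
gripper_width: 0.0197
```

```bash
python3 -c "
from h import *
crank(.0013,.0728)"
```

```text
t 13.55 loc [-11.9 126.4] z 0.0832 w 0.0197 ang 1.330 r 55.2 Floc [-0.2 -2.3] Frad -2.1 Ftan -0.8 (on tool) F [ 0.4 -2.2 -0.7]
```

Emit:
{"fn": "arm_command", "kwargs": {"targets": [{"rotation": [0,0,0],"translation": [0,0.108,-0.018],"claw": 10},{"rotation": [0,0,0],"translation": [0,0.109,-0.01],"claw": 10},{"rotation": [0,0,0],"translation": [0,0.11,-0.004],"claw": 10},{"rotation": [0,0,0],"translation": [0,0.11,0.004],"claw": 10}]}}

```text
time_s: 13.95
eef_pos: [0.5025, 0.1234, 0.0831]
tcp_rot: [-0.117, 1.569, -1.4]
force: [-0.9, -3.0, -0.1]
gripper_width: 0.02
```

```bash
python3 -c "
from h import *
crank(.0013,.0728); plan(0,0,1.65,24,.08)"
```

```text
t 13.95 loc [  7.  127.8] z 0.0831 w 0.0200 ang 1.674 r 55.2 Floc [-1.8 -2.6] Frad -2.8 Ftan -1.5 (on tool) F [-0.9 -3.  -0.1]
1.73: ty 0.109 tz 0.013
1.81: ty 0.108 tz 0.022
1.89: ty 0.106 tz 0.030
1.97: ty 0.103 tz 0.039
2.05: ty 0.100 tz 0.047
2.13: ty 0.095 tz 0.055
2.21: ty 0.091 tz 0.062
2.29: ty 0.086 tz 0.069
2.37: ty 0.080 tz 0.076
2.45: ty 0.073 tz 0.082
2.53: ty 0.067 tz 0.087
2.61: ty 0.059 tz 0.092
2.69: ty 0.052 tz 0.097
2.77: ty 0.044 tz 0.101
2.85: ty 0.036 tz 0.104
2.93: ty 0.027 tz 0.107
3.01: ty 0.019 tz 0.108
3.09: ty 0.010 tz 0.110
3.17: ty 0.001 tz 0.110
3.25: ty -0.008 tz 0.110
3.33: ty -0.016 tz 0.109
3.41: ty -0.025 tz 0.107
3.49: ty -0.033 tz 0.105
3.57: ty -0.042 tz 0.102
```

Emit:
{"fn": "arm_command", "kwargs": {"targets": [{"rotation": [0,0,0],"translation": [0,0.109,0.02],"claw": 10},{"rotation": [0,0,0],"translation": [0,0.108,0.026],"claw": 10},{"rotation": [0,0,0],"translation": [0,0.106,0.03],"claw": 10}]}}

```text
time_s: 14.25
eef_pos: [0.5162, 0.1244, 0.083]
tcp_rot: [-0.764, 1.568, -2.047]
force: [-5.3, -0.9, 2.3]
gripper_width: 0.0198
```

```bash
python3 -c "
from h import *
crank(.0013,.0728)"
```

```text
t 14.25 loc [ 20.5 124.8] z 0.0830 w 0.0198 ang 1.924 r 55.4 Floc [-5.4  0.7] Frad -1.2 Ftan -5.3 (on tool) F [-5.3 -0.9  2.3]
```

Emit:
{"fn": "arm_command", "kwargs": {"targets": [{"rotation": [0,0,0],"translation": [0,0.102,0.04],"claw": 10},{"rotation": [0,0,0],"translation": [0,0.1,0.048],"claw": 10},{"rotation": [0,0,0],"translation": [0,0.096,0.055],"claw": 10}]}}

```text
time_s: 14.55
eef_pos: [0.5276, 0.1232, 0.0825]
tcp_rot: [-1.532, 1.563, -2.813]
force: [-8.3, -0.8, 5.8]
gripper_width: 0.0197
```

```bash
python3 -c "
from h import *
crank(.0013,.0728)"
```

```text
t 14.55 loc [ 31.  120.4] z 0.0825 w 0.0197 ang 2.128 r 56.1 Floc [-8.2  1.7] Frad -2.9 Ftan -7.8 (on tool) F [-8.3 -0.8  5.8]
```

```bash
python3 -c "
from h import *
show(); plan(0,0,2.13,12,.08)"
```

```text
t 14.55 pos [0.5276 0.1232 0.0825] loc [ 31.  120.4] F [-8.3 -0.8  5.8] w 0.0197 q [ 0.3   0.37 -0.72  1.81  0.27  1.07 -0.23]
R [[-0.007, 0.958, 0.286], [-0.002, 0.286, -0.958], [-1.0, -0.007, 0.0]]
rot units [-0.01  0.    0.05]
2.21: ty 0.091 tz 0.062
2.29: ty 0.086 tz 0.069
2.37: ty 0.080 tz 0.076
2.45: ty 0.073 tz 0.082
2.53: ty 0.067 tz 0.087
2.61: ty 0.059 tz 0.092
2.69: ty 0.052 tz 0.097
2.77: ty 0.044 tz 0.101
2.85: ty 0.036 tz 0.104
2.93: ty 0.027 tz 0.107
3.01: ty 0.019 tz 0.108
3.09: ty 0.010 tz 0.110
```

Emit:
{"fn": "arm_command", "kwargs": {"targets": [{"rotation": [0,0,0.05],"translation": [-0.01,0.088,0.072],"claw": 10},{"rotation": [0,0,0],"translation": [0,0.082,0.08],"claw": 10},{"rotation": [0,0,0],"translation": [0,0.078,0.08],"claw": 10}]}}

```text
time_s: 14.85
eef_pos: [0.5368, 0.1191, 0.0825]
tcp_rot: [-1.923, 1.563, 3.082]
force: [-9.2, 1.0, 6.1]
gripper_width: 0.0197
```

```bash
python3 -c "
from h import *
crank(.0013,.0728)"
```

```text
t 14.85 loc [ 38.7 113.8] z 0.0825 w 0.0197 ang 2.310 r 55.5 Floc [-8.5  3.6] Frad -3.1 Ftan -8.7 (on tool) F [-9.2  1.   6.1]
```

Emit:
{"fn": "arm_command", "kwargs": {"targets": [{"rotation": [0,0,0.03],"translation": [-0.01,0.08,0.082],"claw": 10},{"rotation": [0,0,0],"translation": [0,0.075,0.086],"claw": 10},{"rotation": [0,0,0],"translation": [0,0.07,0.09],"claw": 10}]}}

```text
time_s: 15.15
eef_pos: [0.5441, 0.1125, 0.0819]
tcp_rot: [-1.877, 1.557, 3.13]
force: [-11.0, -2.0, 8.5]
gripper_width: 0.0198
```

```bash
python3 -c "
from h import *
crank(.0013,.0728)"
```

```text
t 15.15 loc [ 43.7 105.4] z 0.0819 w 0.0198 ang 2.486 r 53.5 Floc [-11.1   1.3] Frad -8.0 Ftan -7.8 (on tool) F [-11.   -2.    8.5]
```

```bash
cat >> h.py <<'E'
def ck(off=.0043):
    s=sensors.get_state(); F=s['force'][:2]; Fl=np.array([F@LX,F@LY])
    p=loc(s['eef_pos'])+[0,off]-[.0013,.0728]+Fl/7000; r=np.hypot(*p); a=np.arctan2(p[1],-p[0])
    if a<-1: a+=2*np.pi
    tg=np.array([np.sin(a),np.cos(a)]); u=p/r
    R=Ro.from_euler('xyz',s['tcp_rot']).as_matrix()
    D=np.array([[0,0,-1],[np.cos(YAW),np.sin(YAW),0],[np.sin(YAW),-np.cos(YAW),0]]).T
    print("t %.2f loc %s z %.4f w %.4f ang %.3f r %.1f Floc %s Frad %.1f Ftan %.1f"%(s['time_s'],(loc(s['eef_pos'])*1e3).round(1),s['eef_pos'][2],s['gripper_width'],a,r*1e3,Fl.round(1),Fl@u,Fl@tg),"F",s['force'].round(1),"rot",(Ro.from_matrix(R.T@D).as_rotvec()/.15).round(2))
E
python3 -c "
from h import *
ck()
im=imaging.read_camera('wrist')[:,:,::-1]; cv2.imwrite('pics/w13.png',im)
im=imaging.read_camera('scene')[:,:,::-1]; cv2.imwrite('pics/s13.png',cv2.resize(im[150:300,140:340],None,fx=4,fy=4,interpolation=cv2.INTER_CUBIC))
"
```

```text
t 15.15 loc [ 43.7 105.4] z 0.0819 w 0.0198 ang 2.404 r 55.2 Floc [-11.1   1.3] Frad -7.3 Ftan -8.4 F [-11.   -2.    8.5] rot [ 0.02 -0.03  0.09]
```

View pics/w13.png

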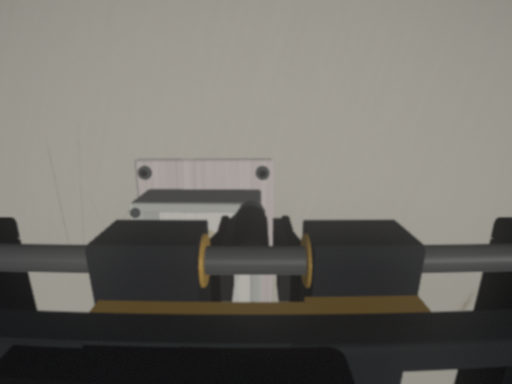

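View pics/s13.png

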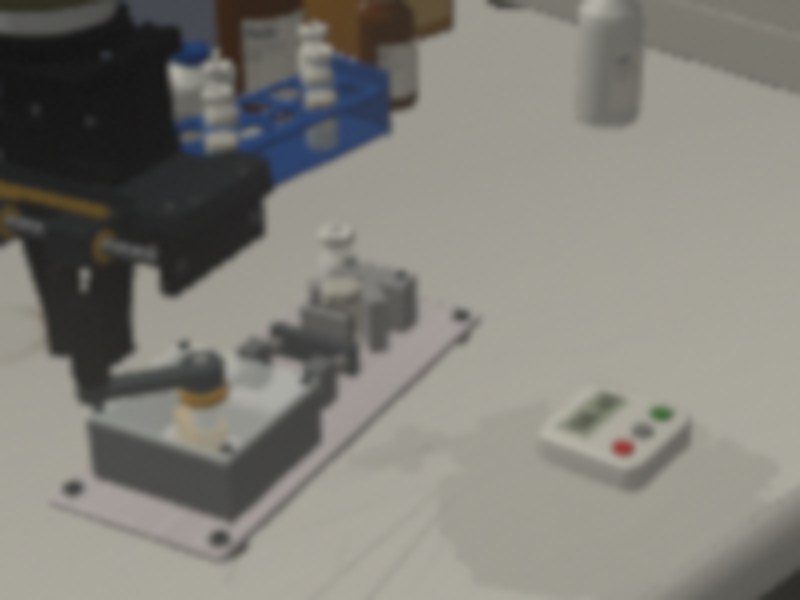

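Emit:
{"fn": "arm_command", "kwargs": {"targets": [{"rotation": [0,0,0.05],"translation": [-0.01,-0.01,0.01],"claw": 5},{"rotation": [0,0,0.03],"translation": [0,0,0],"claw": 5},{"rotation": [0,0,0],"translation": [0,0.07,0.084],"claw": 5},{"rotation": [0,0,0],"translation": [0,0.062,0.09],"claw": 5}], "force": 25}}

```text
time_s: 15.65
eef_pos: [0.5468, 0.1087, 0.0825]
tcp_rot: [-2.162, 1.558, 2.848]
force: [-9.8, 2.8, 6.9]
gripper_width: 0.0194
```

```bash
python3 -c "
from h import *
ck()"
```

```text
t 15.65 loc [ 45.2 100.9] z 0.0825 w 0.0194 ang 2.480 r 54.1 Floc [-8.6  5.5] Frad -3.4 Ftan -9.6 F [-9.8  2.8  6.9] rot [ 0.04 -0.05  0.07]
```

Emit:
{"fn": "arm_command", "kwargs": {"targets": [{"rotation": [0,-0.05,0.07],"translation": [-0.01,0.07,0.115],"claw": 5},{"rotation": [0,0,0],"translation": [0,0.065,0.12],"claw": 5},{"rotation": [0,0,0],"translation": [0,0.06,0.12],"claw": 5}]}}

```text
time_s: 15.95
eef_pos: [0.5546, 0.1022, 0.0828]
tcp_rot: [-2.273, 1.563, 2.741]
force: [-8.2, 3.1, 6.7]
gripper_width: 0.019
```

```bash
python3 -c "
from h import *
ck()"
```

```text
t 15.95 loc [50.9 92.5] z 0.0828 w 0.0190 ang 2.670 r 54.5 Floc [-6.9  5.3] Frad -3.7 Ftan -7.9 F [-8.2  3.1  6.7] rot [ 0.07 -0.04  0.04]
```

Emit:
{"fn": "arm_command", "kwargs": {"targets": [{"rotation": [0.05,-0.04,0.04],"translation": [-0.01,0.045,0.115],"claw": 5},{"rotation": [0,0,0],"translation": [0,0.04,0.12],"claw": 5}]}}

```text
time_s: 16.15
eef_pos: [0.5585, 0.0977, 0.083]
tcp_rot: [-2.326, 1.565, 2.685]
force: [-7.3, 3.2, 5.2]
gripper_width: 0.0192
```

```bash
python3 -c "
from h import *
ck()"
```

```text
t 16.15 loc [53.2 87. ] z 0.0830 w 0.0192 ang 2.781 r 54.6 Floc [-6.   5.2] Frad -3.8 Ftan -7.0 F [-7.3  3.2  5.2] rot [ 0.04 -0.02  0.03]
```

Emit:
{"fn": "arm_command", "kwargs": {"targets": [{"rotation": [0.03,0,0.03],"translation": [-0.01,0.025,0.12],"claw": 5},{"rotation": [0,0,0],"translation": [0,0.025,0.12],"claw": 5}]}}

```text
time_s: 16.35
eef_pos: [0.5617, 0.0925, 0.0833]
tcp_rot: [-2.951, 1.562, 2.059]
force: [-4.2, 3.4, 4.2]
gripper_width: 0.019
```

```bash
python3 -c "
from h import *
ck()"
```

```text
t 16.35 loc [54.8 81.2] z 0.0833 w 0.0190 ang 2.895 r 54.7 Floc [-3.1  4.5] Frad -1.9 Ftan -5.1 F [-4.2  3.4  4.2] rot [ 0.04 -0.05  0.01]
```

Emit:
{"fn": "arm_command", "kwargs": {"targets": [{"rotation": [0.03,-0.04,0],"translation": [0,0.02,0.115],"claw": 5},{"rotation": [0,0,0],"translation": [0,0.015,0.115],"claw": 5}]}}

```text
time_s: 16.55
eef_pos: [0.5649, 0.0869, 0.0832]
tcp_rot: [-2.699, 1.565, 2.308]
force: [-4.1, 1.9, 1.7]
gripper_width: 0.0189
```

```bash
python3 -c "
from h import *
ck()"
```

```text
t 16.55 loc [56.3 74.8] z 0.0832 w 0.0189 ang 3.018 r 54.9 Floc [-3.3  3. ] Frad -2.9 Ftan -3.4 F [-4.1  1.9  1.7] rot [ 0.02 -0.04  0.02]
```

Emit:
{"fn": "arm_command", "kwargs": {"targets": [{"rotation": [0,-0.03,0],"translation": [0,0,0.1],"claw": 5},{"rotation": [0,0,0],"translation": [0,0,0.1],"claw": 5}]}}

```text
time_s: 16.75
eef_pos: [0.5675, 0.0801, 0.0833]
tcp_rot: [-2.297, 1.568, 2.711]
force: [-2.1, 1.1, 1.4]
gripper_width: 0.0192
```

```bash
python3 -c "
from h import *
ck()"
```

```text
t 16.75 loc [56.8 67.6] z 0.0833 w 0.0192 ang 3.153 r 55.3 Floc [-1.7  1.6] Frad -1.7 Ftan -1.6 F [-2.1  1.1  1.4] rot [ 0.03 -0.01  0.02]
```

Emit:
{"fn": "arm_command", "kwargs": {"targets": [{"rotation": [0,0,0],"translation": [0,-0.01,0.08],"claw": 5},{"rotation": [0,0,0],"translation": [0,0,0],"claw": 5}]}}

```text
time_s: 16.95
eef_pos: [0.5688, 0.075, 0.0832]
tcp_rot: [-1.898, 1.569, 3.109]
force: [-2.2, -1.5, 1.8]
gripper_width: 0.0193
```

```bash
python3 -c "
from h import *
ck()
im=imaging.read_camera('scene')[:,:,::-1]; cv2.imwrite('pics/s14.png',cv2.resize(im[150:300,140:340],None,fx=4,fy=4,interpolation=cv2.INTER_CUBIC))
im=imaging.read_camera('top')[:,:,::-1]; cv2.imwrite('pics/t14.png',cv2.resize(im[150:240,145:255],None,fx=6,fy=6,interpolation=cv2.INTER_CUBIC))
"
```

```text
t 16.95 loc [56.6 62.3] z 0.0832 w 0.0193 ang 3.255 r 55.3 Floc [-2.6 -0.7] Frad -2.5 Ftan 1.0 F [-2.2 -1.5  1.8] rot [ 0.02 -0.    0.01]
```

View pics/s14.png

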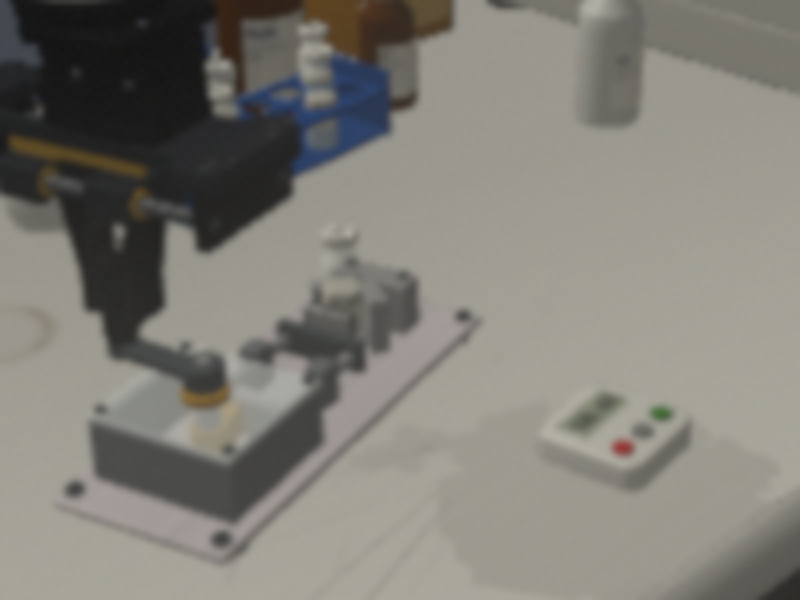

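View pics/t14.png

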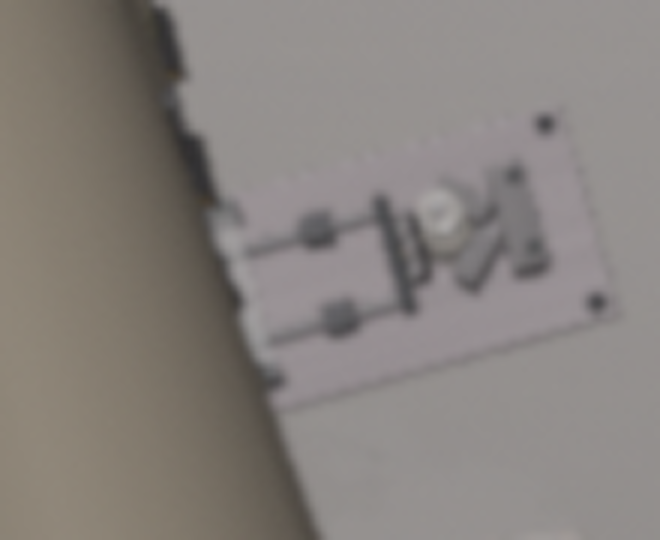

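Emit:
{"fn": "arm_command", "kwargs": {"targets": [{"rotation": [0,0,0],"translation": [0,-0.02,0.1],"claw": 5},{"rotation": [0,0,0],"translation": [0,0,0],"claw": 5}]}}

```text
time_s: 17.25
eef_pos: [0.5695, 0.07, 0.0833]
tcp_rot: [-1.338, 1.569, -2.615]
force: [0.0, -4.1, -1.1]
gripper_width: 0.0192
```

```bash
python3 -c "
from h import *
ck()"
```

```text
t 17.25 loc [55.8 57.3] z 0.0833 w 0.0192 ang 3.354 r 55.6 Floc [-1.2 -3.9] Frad -0.3 Ftan 4.1 F [ 0.  -4.1 -1.1] rot [0.02 0.   0.01]
```

Emit:
{"fn": "arm_command", "kwargs": {"targets": [{"rotation": [0,0,0],"translation": [0,-0.03,0.09],"claw": 5},{"rotation": [0,0,0],"translation": [0,0,0],"claw": 5}]}}

```text
time_s: 17.45
eef_pos: [0.5698, 0.0657, 0.0835]
tcp_rot: [-0.977, 1.57, -2.254]
force: [-0.8, -2.0, -1.3]
gripper_width: 0.0189
```

```bash
python3 -c "
from h import *
ck()"
```

```text
t 17.45 loc [54.9 53.2] z 0.0835 w 0.0189 ang 3.425 r 55.6 Floc [-1.4 -1.6] Frad -0.9 Ftan 2.0 F [-0.8 -2.  -1.3] rot [0.01 0.   0.01]
```

Emit:
{"fn": "arm_command", "kwargs": {"targets": [{"rotation": [0,0,0],"translation": [0,-0.025,0.08],"claw": 5},{"rotation": [0,0,0],"translation": [0,0,0],"claw": 5}]}}

```text
time_s: 17.65
eef_pos: [0.5698, 0.064, 0.0836]
tcp_rot: [2.815, 1.569, 1.539]
force: [0.2, 2.0, -0.5]
gripper_width: 0.019
```

```bash
python3 -c "
from h import *
ck()"
```

```text
t 17.65 loc [54.4 51.5] z 0.0836 w 0.0190 ang 3.446 r 55.8 Floc [0.8 1.8] Frad 0.2 Ftan -2.0 F [ 0.2  2.  -0.5] rot [ 0.02 -0.01 -0.  ]
```

Emit:
{"fn": "arm_command", "kwargs": {"targets": [{"rotation": [0,0,0],"translation": [0,0,0],"claw": 5},{"rotation": [0,0,0],"translation": [0,0,0],"claw": 5}]}}

```text
time_s: 17.85
eef_pos: [0.5697, 0.0645, 0.0835]
tcp_rot: [2.86, 1.569, 1.585]
force: [-0.5, -1.2, -0.5]
gripper_width: 0.0188
```

```bash
python3 -c "
from h import *
ck()"
```

```text
t 17.85 loc [54.5 52.1] z 0.0835 w 0.0188 ang 3.444 r 55.6 Floc [-0.8 -1. ] Frad -0.5 Ftan 1.2 F [-0.5 -1.2 -0.5] rot [ 0.03 -0.01 -0.  ]
```

Emit:
{"fn": "arm_command", "kwargs": {"targets": [{"rotation": [0,0,0],"translation": [0,-0.025,0.08],"claw": 5},{"rotation": [0,0,0],"translation": [0,0,0],"claw": 5},{"rotation": [0,0,0],"translation": [0,0,0],"claw": 5},{"rotation": [0,0,0],"translation": [0,0,0],"claw": 5}]}}

```text
time_s: 18.25
eef_pos: [0.5697, 0.063, 0.0837]
tcp_rot: [2.709, 1.566, 1.435]
force: [0.8, 1.9, -1.3]
gripper_width: 0.0189
```

```bash
python3 -c "
from h import *
ck()
im=imaging.read_camera('scene')[:,:,::-1]; cv2.imwrite('pics/s15.png',cv2.resize(im[150:300,140:340],None,fx=4,fy=4,interpolation=cv2.INTER_CUBIC))
im=imaging.read_camera('wrist')[:,:,::-1]; cv2.imwrite('pics/w15.png',im)
"
```

```text
t 18.25 loc [54.  50.6] z 0.0837 w 0.0189 ang 3.463 r 55.8 Floc [1.3 1.6] Frad 0.8 Ftan -1.9 F [ 0.8  1.9 -1.3] rot [ 0.04 -0.03 -0.01]
```

View pics/s15.png

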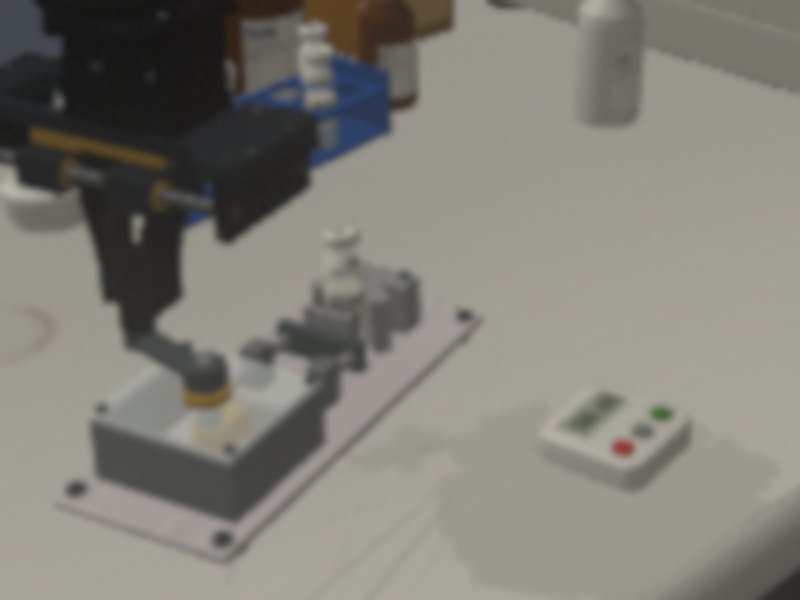

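View pics/w15.png

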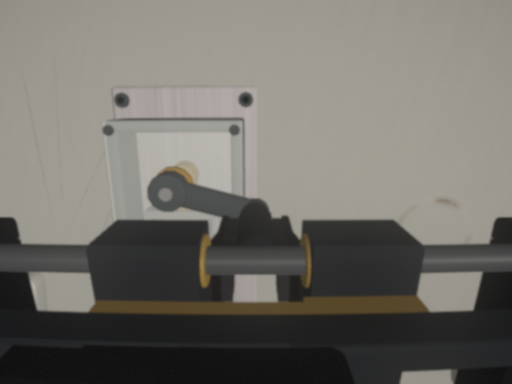

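Emit:
{"fn": "arm_command", "kwargs": {"targets": [{"rotation": [0,0,0],"translation": [0,0,0],"claw": 30},{"rotation": [0,0,0],"translation": [0,0,0],"claw": 35},{"rotation": [0,0,0],"translation": [0,0,0],"claw": 45},{"rotation": [0,0,0],"translation": [0,0,0],"claw": 45}]}}

```text
time_s: 18.75
eef_pos: [0.5698, 0.061, 0.0836]
tcp_rot: [2.694, 1.569, 1.419]
force: [-0.0, -0.3, 0.9]
gripper_width: 0.0366
```

```bash
python3 -c "
from h import *
ck()
im=imaging.read_camera('scene')[:,:,::-1]; cv2.imwrite('pics/s16.png',cv2.resize(im[150:300,140:340],None,fx=4,fy=4,interpolation=cv2.INTER_CUBIC))
im=imaging.read_camera('wrist')[:,:,::-1]; cv2.imwrite('pics/w16.png',im)
"
```

```text
t 18.75 loc [53.5 48.6] z 0.0836 w 0.0366 ang 3.506 r 55.9 Floc [-0.1 -0.2] Frad -0.0 Ftan 0.3 F [-0.  -0.3  0.9] rot [ 0.03 -0.01 -0.01]
```

View pics/w16.png

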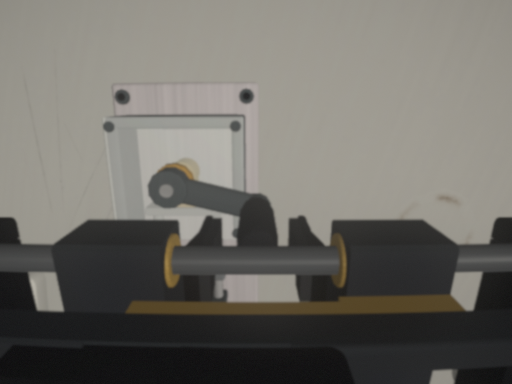

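View pics/s16.png

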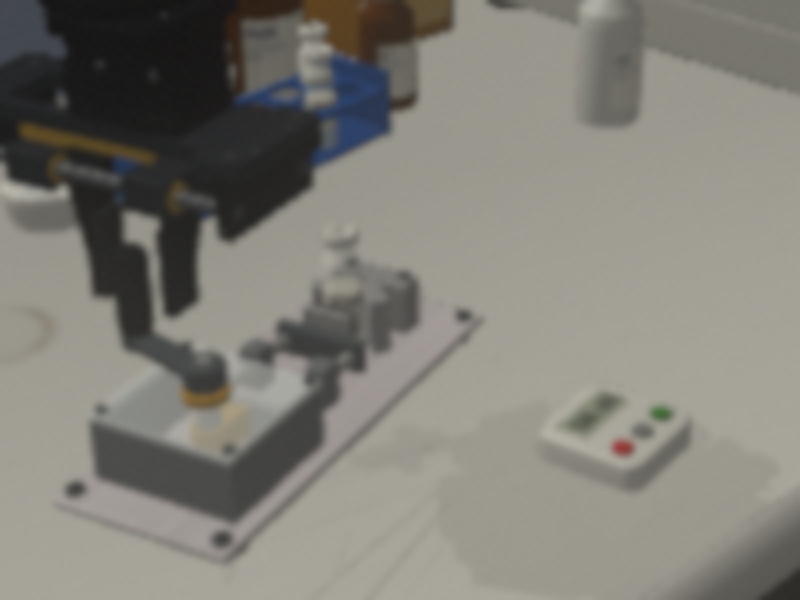

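Emit:
{"fn": "arm_command", "kwargs": {"targets": [{"rotation": [0,0,0],"translation": [-0.2,-0.01,0],"claw": 55},{"rotation": [0,0,0],"translation": [-0.4,0,0],"claw": 55},{"rotation": [0,0,0],"translation": [-0.4,0,0],"claw": 55},{"rotation": [0,0,0],"translation": [-0.5,0,0],"claw": 55},{"rotation": [0,0,0],"translation": [-0.7,0,0],"claw": 55},{"rotation": [0,0,0],"translation": [-0.8,-0.3,0.3],"claw": 55},{"rotation": [0,0,0],"translation": [-0.5,-0.6,0.8],"claw": 55},{"rotation": [0,0,0],"translation": [0,-0.3,0.3],"claw": 55}]}}

```text
time_s: 19.65
eef_pos: [0.5397, -0.0046, 0.2376]
tcp_rot: [1.908, 1.565, 0.641]
force: [0.5, 0.8, 0.6]
gripper_width: 0.0479
```

```bash
python3 -c "
from h import *
s,R=show()
k=imaging.get_calibration('wrist')
im=imaging.read_camera('wrist')[:,:,::-1]; cv2.imwrite('pics/w17.png',im)
im=imaging.read_camera('scene')[:,:,::-1]; cv2.imwrite('pics/s17.png',cv2.resize(im[150:300,140:340],None,fx=4,fy=4,interpolation=cv2.INTER_CUBIC))
"
```

```text
t 19.65 pos [ 0.5397 -0.0046  0.2376] loc [ 5.9 -5.5] F [0.5 0.8 0.6] w 0.0479 q [ 0.54  0.2  -0.7   1.64  0.12  1.35  0.13]
R [[0.005, 0.954, 0.299], [0.004, 0.299, -0.954], [-1.0, 0.006, -0.002]]
rot units [ 0.08 -0.01 -0.04]
```

View pics/w17.png

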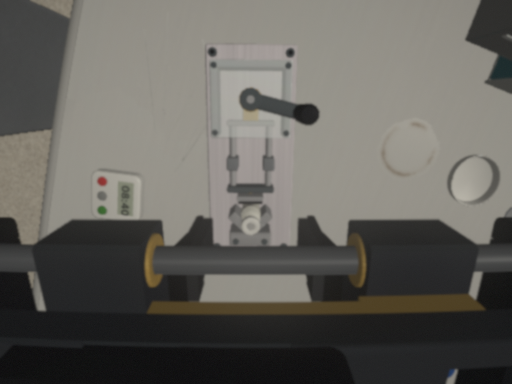

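View pics/s17.png

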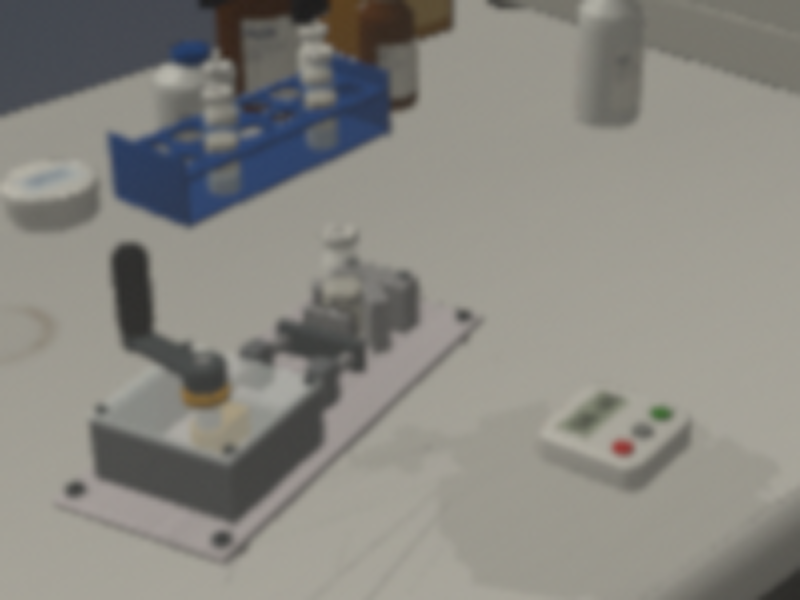

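Emit:
{"fn": "arm_command", "kwargs": {"targets": [{"rotation": [0,0,0],"translation": [-0.4,0,0],"claw": 55},{"rotation": [0,0,0],"translation": [0,0,0],"claw": 55},{"rotation": [0,0,0],"translation": [0,0,0],"claw": 55},{"rotation": [0,0,0],"translation": [0,0,0],"claw": 55},{"rotation": [0,0,0],"translation": [0,0,0],"claw": 55},{"rotation": [0,0,0],"translation": [0,0,0],"claw": 55}]}}

```text
time_s: 20.35
eef_pos: [0.5385, -0.0, 0.252]
tcp_rot: [2.555, 1.566, 1.292]
force: [0.4, 0.0, 0.5]
gripper_width: 0.0478
```

```bash
python3 -c "
from h import *
s,R=show()
k=imaging.get_calibration('wrist')
im=imaging.read_camera('wrist')[:,:,::-1]; cv2.imwrite('pics/w18.png',cv2.resize(im[30:290,170:350],None,fx=3,fy=3,interpolation=cv2.INTER_CUBIC)[:600])
im=imaging.read_camera('scene')[:,:,::-1]; z=cv2.resize(im[150:300,140:340],None,fx=4,fy=4,interpolation=cv2.INTER_CUBIC); a=cv2.imread('pics/s17.png'); print(cv2.absdiff(a,z).max())
z0=cv2.imread('pics/scene0.png')
for n,(r,c) in dict(sc1=(272,158),sc2=(285,195),sc3=(229,256),timer=(258,290),bottle=(170,292)).items():
    A=z0[r-9:r+9,c-9:c+9].astype(np.float32).mean(2);B=im[r-9:r+9,c-9:c+9].astype(np.float32).mean(2)
    print(n,np.round(cv2.phaseCorrelate(A,B),2).tolist() if 0 else cv2.phaseCorrelate(A,B))
def fr(p,z): return (loc(atz('wrist',p,z,k))*1e3).round(1)
r=imaging.spot_point('wrist','knob_grip');
r and print('knob',fr(r[0]['pixel'],.098))
"
```

```text
t 20.35 pos [ 0.5385 -0.      0.252 ] loc [ 6.  -0.8] F [0.4 0.  0.5] w 0.0478 q [ 0.54  0.19 -0.7   1.62  0.12  1.38  0.13]
R [[0.001, 0.953, 0.302], [0.005, 0.302, -0.953], [-1.0, 0.003, -0.004]]
rot units [ 0.1  -0.03 -0.02]
64
sc1 ((0.02518629248569404, -0.040036435878942456), 0.9996303823995002)
sc2 ((-0.10222460987489157, -0.05003192856629468), 0.9933977362550335)
sc3 ((0.15437617252292846, -0.2209798818985078), 0.9679520924886068)
timer ((0.006580529169312399, 0.041995074569445734), 0.9848525485506764)
bottle ((0.05625438098287816, -0.09246407313312055), 0.953973392277588)
knob [54.4 58. ]
```

View pics/w18.png

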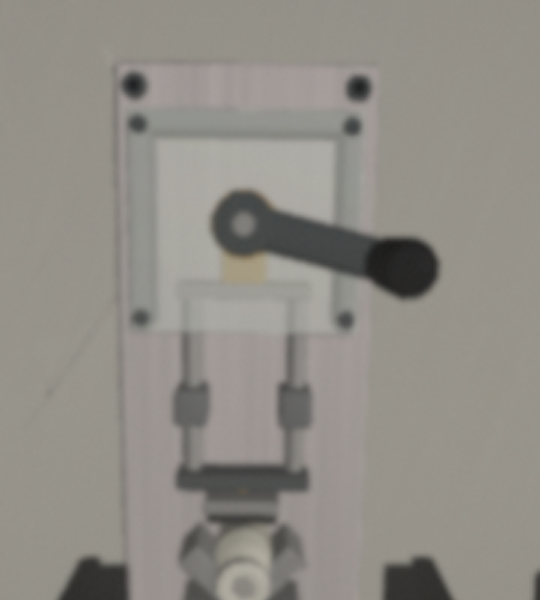

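```bash
python3 -c "
from h import *
print(robot.finish_job())"
```

```text
the job is handed in; nothing more can be done
None
```

The vial is standing upright in the V nest with the jaw shut on it, and the crank is released on the cam's flat dwell. I handed the job in at about 20.5 s.

- **Placing:** I gripped the vial at 10 N and lowered it until I felt about 3.6 N of contact with the plate. I then let go, about 4 mm on the +y side of the nest.
- **Cranking:** The tangential resistance at the knob peaked at about 9–10 N. The force turned round near 3.2 rad and drew the knob on with up to 4 N. It settled near zero at about 3.44 rad, where I released.

**Last checks**
- **Crank and cam:** About 1.6 s after release, the crank had not moved. The wrist picture shows the cam's flat square against the follower and the jaw on the vial.
- **Clamp and bystanders:** In the scene camera, the clamp's screws, the timer and the wash bottle are all within about 0.3 pixel of where they started.
- **Robot:** The arm and gripper are clear of everything, with forces at noise level.

**What disagreed or was not measured**
- The nest and shaft appeared 4 to 8 mm further towards +y than the positions I worked out from the plate's screws. I used the measured positions instead.
- The knob slipped about 4 mm in the 6 N grip, so I raised the grip to 25 N. My crank angles are therefore good to roughly 0.1 rad. The distance from the corner to the rest point came out nearer 0.2 rad than the 0.35 rad given.
- While cranking, the sideways force reached about 11 N, which by the stiffness given means about 1.6 mm of temporary clamp shift. I did not measure that shift directly.

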